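# Fit the long boom post into the angled clamp and lock it

### The arm

A 7-joint arm with a two-finger parallel gripper is mounted at the origin on a cart in front of the work surface, level with it; the furniture and walls round the work are solid. World frame = base frame: x ahead of the robot, y to its left, z up, the work surface at z = 0. Lengths are in m, angles in degrees, forces in N, time in s.
With the tool pointing down it reaches from about 0.425 to 0.875 m from the base axis. Payload 4.7 kg.
Tool frame: the origin (TCP) lies midway between the tips of the shut fingers; the grasp point (between the pads) lies 19 mm behind it; z points along the fingers, x is the direction in which the jaws open and shut, and the axes are right-handed (so a half turn about z gives the same grasp; the last joint's range is limited). The gripper opens to 87 mm and grips with 3 to 60 N. Pads are 19 mm wide; open, the fingers measure 117 mm over their backs; the gripper's body (75 mm by 190 mm) begins 51 mm behind the grasp point.
Start: joints at [77.584, 18.392, -4.016, 83.108, 1.295, 78.541, -3.26], TCP at [0.149, -0.633, 0.223] pointing down, gripper open.
Joint ranges: [-163.93, 163.93], [-17.29, 119.83], [-79.2, 71.16], [3.27, 140.29], [-89.18, 269.18], [5.43, 117.66], [-154.24, 154.24]. Speed limits (degrees/s): [147.25, 147.25, 180, 180, 180, 180, 180].

### API

Orientations are given as [roll, pitch, yaw] about the fixed x, y, z axes, in that order (R = Rz(yaw) Ry(pitch) Rx(roll)).
In Python, from cell import env gives the robot as it stands.
- The arm moves only by the tool carry_out, never from a script. Its argument "plan" is a list of rows, each an object with "grip": the closure, from 0 (fully open) to 1 (shut); "dp": the shift along the tool's x, y, z in m, a list of three; "rotation": the turn, a rotation vector about the tool's x, y, z in degrees, a list of three. In form: [{"grip": grip, "dp": [dx, dy, dz], "rotation": [wx, wy, wz]}, ...]. A call has 1 to 8 rows; each row shifts and turns the pose as measured when the row begins, along the tool's axes as they then stand; what a row does not reach is not made up. A row lasts 1/12 s, in which the tool goes at most 41.7 mm and 7.16 degrees, less where a joint would pass 70% of its speed; a pose out of reach is approached as far as the arm can. A call is refused whole if a number of a shift passes 0.0417 or a number of a turn 7.16, either way. A call with a gripper value outside its range is refused whole. The fingers move at their own pace and stop on an object; "force" is the grip in N (left out, the last holds). Time passes only in rows, so rows that do not move let the fingers close. It gives the time, the measured TCP pose, the force and the opening at its end, in the units of the state.
- env.get_obs(): the state, without advancing time (a new reading comes with each control period).
- env.read_camera(name): name is "scene" or "top" or "wrist"; returns the picture (420x560x3 uint8, red, green, blue); there is no depth.
- env.camera_params(name): a dict with "fx", "fy", "cx", "cy" (pixels), "R" (3x3) and "t" (3): a world point X has camera coordinates R X + t. Camera axes: x right, y down, z forward; pixel columns grow to the right and rows downward; lengths in m; the calibration is good to about 2 mm. A picture is of the moment at which its call begins: read the wrist's pose just before it. camera_params takes no time and is no camera call; for the wrist camera it gives the pose at the moment of the call.
- env.sign_off(): hands the job in, once; it reports no verdict.
The state is a dict: "time_s": time; "qpos": joint angles; "joint_velocities": joint speeds; "effort": joint torques, N m; "tool_pos": TCP position; "tool_rot": TCP orientation; "force": force on the tool from outside, world axes, zero at the start; "wrist_torque": the same for the moment, N m; "grip_width": finger opening in m.
Only numpy, scipy, OpenCV 4.12 (cv2) and the standard library are available. Lean on these libraries where they do the work, as an engineer would, in place of code of your own. Each camera call takes 0.05 s, during which the arm holds its last target. There are 200 camera calls.

### The job

Set up the lens boom: take the longer of the two steel posts out of its rack and push it part way into the sloping bore of the boom clamp, let go and take hold again further back, then push it fully home. When it sits on the bottom of the bore, lock it by rolling the small thumbwheel on top of the clamp down the slope with a fingertip until it is tight. Leave the shorter post in the rack and the other things on the bench where they are.

Things in the scene. Friction and masses are not known exactly. Their poses are not given: they have to be found in the camera images.
- long_post: the longer steel post: plain round rod, 12 mm diameter, 180 mm long, about 0.15 kg, both ends alike with a 3 mm chamfer (end face 6.4 mm across). Origin at its middle, x axis along it. Starts lying level in one of the rack's two lanes, axis 38 mm above the bench, parallel to the rack's x axis, its middle over the rack's x = 0 (within 6 mm).
- short_post: the shorter steel post: same 12 mm diameter but only 130 mm long, about 0.11 kg. Origin at its middle, x axis along it. It lies in the other lane of the rack (which lane is which varies; the lanes are 56 mm apart) and stays there.
- post_rack: fixed rack; origin under the middle of its black base plate (196 x 112 x 8 mm), z up, x along the lanes to its open front; lanes at y = -28 and 28 mm. At x = -92 to -28 a block, 54 mm high, with a 16 mm hole per lane round the post's rear part (2 mm play all round); at x = 32 to 44 a stand under the post, only 6 mm wide, so fingers pass beside it. Draw the post 70 mm or more to +x before lifting.
- boom_clamp: fixed boom clamp: dark steel base plate 160 x 84 x 10 mm with a pillar under the sloping barrel. Origin under the middle of the plate, z up. The barrel's mouth is at x = -62, z = 108 mm and opens towards -x and upward, 35 degrees above level. Clear of it, right of the rack as the robot sees it, stand the bench's microscope (0.37 m tall) and blower.
- barrel: round aluminium barrel on the clamp, 40 mm diameter, 132 mm long. Origin: centre of its closed lower end; z along the bore, out of the mouth and up (35 degrees above level); x square to it, up out of the barrel's top; y level. Bore 13.5 mm wide, floor at z = 12, mouth at z = 132 mm: 120 mm deep, so the long post at home stands out 60 mm, its middle at z = 102 mm.
- bore_mouth (a point): centre of the mouth of the bore, in the barrel's upper end face. The visible chamfer there guides little. 35 mm inside, a hidden spring plunger presses on the post with about 3 N from below: from there on the post drags (about 3 to 10 N, more if pushed askew) and stays where it is let go.
- wheel_rim (a point): fixed point at the top of the lock wheel's exposed rim (barrel frame x = 40, y = 0, z = 72 mm), 6 mm above the flat top of the wheel's aluminium housing. The housing stands on the barrel's top at z = 47 to 97 mm, is 37 mm wide in y, and its top is square to the barrel's x axis.
- lock_wheel (a joint): lock wheel: knurled steel disc, radius 15 mm, 10 mm wide, axle along the barrel's y; only the top 6 mm of its rim stands out of the housing. Rad: starts at 0 to 0.25 (open), stop at 1.6; grows as the rim is rolled down the slope, away from the mouth. Stays where left (friction 0.022 N m). From about 1.2 on, a hidden shoe 60 mm inside the bore presses on the post.
- board: bystander: small green circuit board on posts, 62 x 95 x 14 mm, origin at the centre of its underside.
- eye_loupe: bystander: black eye loupe, 35 mm diameter, 32 mm high, origin at the centre of its underside.
- torque_driver: bystander: torque screwdriver with a dark handle, 186 mm long, 31 mm thick, origin under its middle.
- cutters: bystander: flush cutters, 125 x 62 x 12 mm, origin under the middle.
Things that resemble listed ones, but are neither listed nor needed, are in the scene too. What is shaped like the boom_clamp but red is not meant.

How it is judged (in metres and radians):
On the way, in this order (a step that is already met when the one before it is completed fails the run):
1. the long post is started part way in the bore (40 to 105 mm deep) and let go of (z of long_post in the frame of barrel between 0.117 and 0.182 m and x of long_post in the frame of barrel between -0.005 and 0.005 m and y of long_post in the frame of barrel between -0.005 and 0.005 m and angle between the x axis of long_post and the z axis of barrel, either way round below 0.08 rad and contact force between the fingers and long_post below 0.1 N), for 0.2 s.
2. the long post is pushed fully home, on the floor of the bore (within 3.5 mm) (z of long_post in the frame of barrel below 0.1055 m and x of long_post in the frame of barrel between -0.005 and 0.005 m and y of long_post in the frame of barrel between -0.005 and 0.005 m and angle between the x axis of long_post and the z axis of barrel, either way round below 0.08 rad), for 0.2 s.
3. the lock wheel is rolled tight (1.2 rad or more) (all of step 2 and value of joint lock_wheel above 1.2 rad), for 0.1 s.
At the end, for the whole second after the job is handed in: The long post stands at rest in the bore with its lower end within 3.5 mm of the bore's floor, the lock wheel is at 1.2 rad or more, and the short post and the bystanders are within 20 mm of where they were (all of step 3 and linear speed of long_post below 0.01 m/s and distance of each of short_post, board, eye_loupe, torque_driver, cutters from where it was at the start of the episode below 0.02 m); the robot touches nothing.
It fails at once if the short post, the board, the loupe, the torque driver or the cutters are shifted by more than 30 mm (distance of any of short_post, board, eye_loupe, torque_driver, cutters from where it was at the start of the episode above 0.03 m).
It also fails if it takes over 67 s, if anything falls off the work surface, if the arm or the gripper's body presses on something with over 40 N, if the wrist force passes 120 N, or if a joint passes its speed limit or range.

## Working session

There is one attempt and no reset: what is moved stays moved. The work goes in short steps, Python scripts to look and compute and a tool call to move; the robot and the scene stay as the last step left them, time stands still between calls to the robot, and variables do not carry over. Pictures are saved under pics/ and viewed, about 8 in all and at most 12, crops included, and the job is handed in when it is done.

Besides the shell and the picture viewer there is one more tool, called after "Call:" by a JSON object that holds its "name" and its "arguments". carry_out: Moves the arm, as the interface text tells. Its arguments: {"type":"object","properties":{"plan":{"type":"array","items":{"type":"object","properties":{"grip":{"type":"number"},"dp":{"type":"array","items":{"type":"number"}},"rotation":{"type":"array","items":{"type":"number"}}}}},"force":{"type":"number"}},"required":["plan"]}

```bash
ls; mkdir -p pics
python3 - <<'E'
from cell import env
import cv2,numpy as np
print(env.get_obs())
for n in ("scene","top"):
    im=env.read_camera(n); cv2.imwrite(f"pics/{n}0.png",im[...,::-1]); p=env.camera_params(n); print(n,{k:np.round(v,4).tolist() for k,v in p.items()})
E
```

```text
pics
{'time_s': 0.0, 'qpos': array([77.58421294, 18.4390776 , -4.01409303, 83.17563598,  1.2941308 ,
       78.54167803, -3.25982282]), 'joint_velocities': array([-0.00748597, -0.01854264, -0.12689755,  0.01836187, -0.14509938,
        0.05916362,  0.08472314]), 'effort': array([ 3.74094925e-04, -4.91282523e+01, -4.03197370e-01, -3.12528276e+01,
       -6.37278683e-02,  4.34586941e-02,  1.87533419e-04]), 'tool_pos': array([ 0.14849956, -0.6322278 ,  0.22145469]), 'tool_rot': array([ 1.79994543e+02,  1.11200280e-01, -7.67758137e+01]), 'force': array([0.18516053, 0.67833889, 0.11340361]), 'wrist_torque': array([0.00828597, 0.04274496, 0.02472767]), 'grip_width': 0.08692383333830746}
scene {'fx': 381.3648, 'fy': 381.3648, 'cx': 275.9203, 'cy': 215.2654, 'R': [[-0.6735, -0.7388, -0.0244], [-0.4329, 0.421, -0.7971], [0.5992, -0.5263, -0.6033]], 't': [0.5216, 0.2045, 0.8619]}
top {'fx': 388.5677, 'fy': 388.5677, 'cx': 280.3469, 'cy': 205.2461, 'R': [[0.0248, -0.9996, -0.0163], [-0.9926, -0.0227, -0.1192], [0.1188, 0.0191, -0.9927]], 't': [0.2225, 0.5193, 0.8874]}
```

View pics/scene0.png

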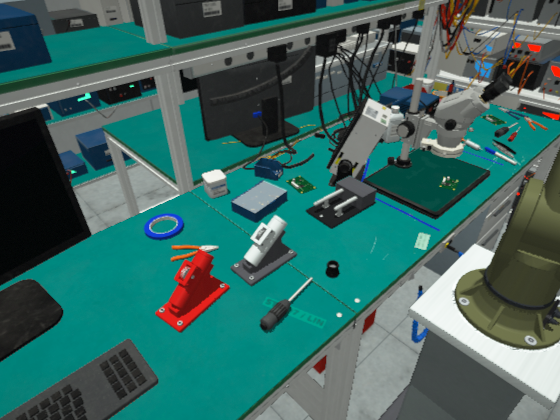

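View pics/top0.png

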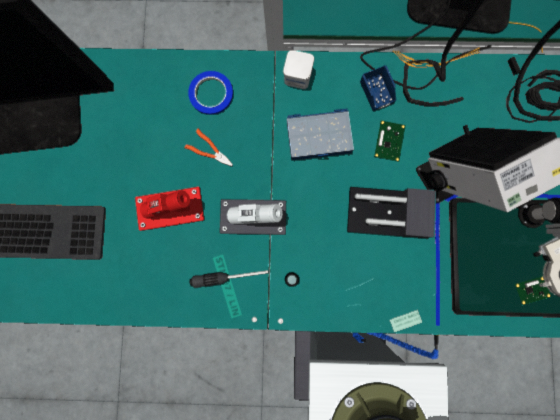

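The top view shows the rack at (391,212) with its open front to the left (+y). The upper post's end is at (355,197) and the lower post's at (366,221). The grey clamp is at (253,216) with its mouth to the right near (283,213), and the red lookalike at (170,208) is not the one meant. Next I'll enlarge the rack and clamp to confirm.

Run:
```python
import cv2,numpy as np
t=cv2.imread("pics/top0.png"); s=cv2.imread("pics/scene0.png")
f=lambda im,x,y,w,h,k: cv2.resize(im[y:y+h,x:x+w],(w*k,h*k),interpolation=cv2.INTER_CUBIC)
a=np.hstack([f(t,342,180,100,60,4),f(t,212,186,100,60,4)])
b=np.hstack([f(s,300,165,100,70,4),f(s,225,210,100,70,4)])
cv2.imwrite("pics/crop1.png",np.vstack([a,b]))
```

```text
(no output)
```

View pics/crop1.png

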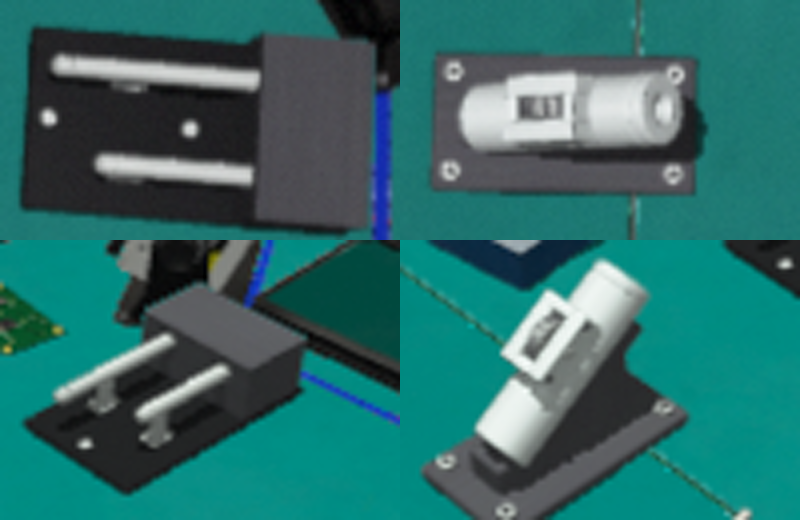

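The crop shows the upper (far-x) post reaching furthest out of the rack, to crop (52,67), against (97,163) for the other, so it is the long one. The grey clamp's bore mouth is at crop (660,102).

```bash
cat > h.py <<'E'
import numpy as np, cv2
from scipy.spatial.transform import Rotation as Rot
def ray(p,uv):
    R=np.array(p["R"]);t=np.array(p["t"]).ravel()
    d=R.T@np.array([(uv[0]-p["cx"])/p["fx"],(uv[1]-p["cy"])/p["fy"],1.]); return -R.T@t,d
def onz(p,uv,z):
    c,d=ray(p,uv); return c+d*(z-c[2])/d[2]
def tri(l):
    A=0;b=0
    for p,uv in l:
        c,d=ray(p,uv);d=d/np.linalg.norm(d);M=np.eye(3)-np.outer(d,d);A=A+M;b=b+M@c
    return np.linalg.solve(A,b)
def proj(p,X):
    c=np.array(p["R"])@X+np.array(p["t"]).ravel(); return np.array([p["fx"]*c[0]/c[2]+p["cx"],p["fy"]*c[1]/c[2]+p["cy"]])
E
python3 - <<'E'
from h import *
from cell import env
np.set_printoptions(precision=4,suppress=True)
p=env.camera_params("top"); s=env.camera_params("scene")
A=lambda x,y:((x+.5)/4+342-.5,(y+.5)/4+180-.5)
B=lambda x,y:((x-400+.5)/4+212-.5,(y+.5)/4+186-.5)
C=lambda x,y:((x+.5)/4+300-.5,(y-240+.5)/4+165-.5)
D=lambda x,y:((x-400+.5)/4+225-.5,(y-240+.5)/4+210-.5)
pr=lambda n,v:print(n,v)
pr("plate front",[onz(p,A(*q),.008) for q in((33,28),(22,207))])
pr("block top",[onz(p,A(*q),.054) for q in((262,33),(375,40),(368,230),(253,222))])
for n,a,b,ca,cb in(("long",(52,67),(258,79),(60,396),(170,340)),("short",(97,163),(253,174),(143,414),(225,372))):
    pr(n,[onz(p,A(*a),.038),onz(p,A(*b),.038),tri([(p,A(*a)),(s,C(*ca))]),tri([(p,A(*b)),(s,C(*cb))])])
pr("screws",[onz(p,B(*q),.010) for q in((454,72),(675,74),(673,174),(451,170))])
pr("plate",[onz(p,B(*q),.010) for q in((437,55),(696,60),(693,193),(432,188))])
pr("mouth",onz(p,B(660,102),.108))
pr("screws scene",[onz(s,D(*q),.010) for q in((664,408),(505,511),(445,461))])
E
```

```text
plate front [array([0.5664, 0.0668, 0.008 ]), array([0.4572, 0.073 , 0.008 ])]
block top [array([ 0.5585, -0.0579,  0.054 ]), array([ 0.5558, -0.1227,  0.054 ]), array([ 0.4462, -0.1163,  0.054 ]), array([ 0.4492, -0.0513,  0.054 ])]
long [array([0.5382, 0.0604, 0.038 ]), array([ 0.5338, -0.0601,  0.038 ]), array([0.5376, 0.0603, 0.0397]), array([ 0.5339, -0.0614,  0.0348])]
short [array([0.4822, 0.0341, 0.038 ]), array([ 0.4779, -0.0564,  0.038 ]), array([0.4812, 0.0335, 0.039 ]), array([ 0.4777, -0.0583,  0.0336])]
screws [array([0.5175, 0.3698, 0.01  ]), array([0.5193, 0.2352, 0.01  ]), array([0.4586, 0.2349, 0.01  ]), array([0.4578, 0.3691, 0.01  ])]
plate [array([0.5277, 0.3806, 0.01  ]), array([0.5282, 0.2227, 0.01  ]), array([0.4475, 0.2226, 0.01  ]), array([0.4467, 0.3801, 0.01  ])]
mouth [0.4918 0.2411 0.108 ]
screws scene [array([0.4596, 0.2341, 0.01  ]), array([0.4604, 0.3693, 0.01  ]), array([0.5207, 0.3694, 0.01  ])]
```

The long post's tip is at about (0.538,0.060) and its middle at about (0.534,-0.030). The rack yaw is about 87.3°. The clamp origin is at about (0.489,0.302) with yaw about 90.4°, which puts the mouth at about (0.490,0.240,0.108). The sizes match: 190 mm from rack plate front to block rear, and 158 mm clamp plate. I'll rise, retract and swing over.

Call:
{"name": "carry_out", "arguments": {"plan": [{"grip": 0.5, "dp": [-0.01, 0, -0.04], "rotation": [0, 0, 0]}, {"grip": 0.5, "dp": [-0.02, 0, -0.036], "rotation": [0, 0, 0]}, {"grip": 0.5, "dp": [-0.02, 0, -0.036], "rotation": [0, 0, 0]}, {"grip": 0.5, "dp": [-0.02, 0, -0.036], "rotation": [0, 0, 0]}, {"grip": 0.5, "dp": [-0.02, 0, -0.036], "rotation": [0, 0, 0]}, {"grip": 0.5, "dp": [-0.02, 0, -0.036], "rotation": [0, 0, 0]}, {"grip": 0.5, "dp": [-0.02, 0, -0.03], "rotation": [0, 0, 0]}]}}

```text
time_s: 0.68
tool_pos: [0.1175, -0.5012, 0.4661]
tool_rot: [179.9, 1.8, -76.8]
force: [-0.2, -0.8, 0.3]
grip_width: 0.0487
```

Call:
{"name": "carry_out", "arguments": {"plan": [{"grip": 0.5, "dp": [0, -0.04, 0], "rotation": [0, 0, -4.3]}, {"grip": 0.5, "dp": [0, -0.04, 0], "rotation": [0, 0, -4.3]}, {"grip": 0.5, "dp": [0, -0.04, 0], "rotation": [0, 0, -4.3]}, {"grip": 0.5, "dp": [0, -0.04, 0], "rotation": [0, 0, -4.3]}, {"grip": 0.5, "dp": [0, -0.04, 0], "rotation": [0, 0, -4.3]}, {"grip": 0.5, "dp": [0, -0.04, 0], "rotation": [0, 0, -4.3]}, {"grip": 0.5, "dp": [0, -0.04, 0], "rotation": [0, 0, -4.3]}, {"grip": 0.5, "dp": [0, -0.04, 0], "rotation": [0, 0, -4.3]}]}}

```text
time_s: 1.35
tool_pos: [0.3944, -0.352, 0.4758]
tool_rot: [-179.8, 0.8, -42.5]
force: [0.8, -0.4, 0.3]
grip_width: 0.0437
```

Call:
{"name": "carry_out", "arguments": {"plan": [{"grip": 0.5, "dp": [0, -0.04, 0], "rotation": [0, 0, -4.4]}, {"grip": 0.5, "dp": [0, -0.04, 0], "rotation": [0, 0, -4.4]}, {"grip": 0.5, "dp": [0, -0.04, 0], "rotation": [0, 0, -4.4]}, {"grip": 0.5, "dp": [0, -0.04, 0], "rotation": [0, 0, -4.4]}, {"grip": 0.5, "dp": [0, -0.04, 0], "rotation": [0, 0, -4.4]}, {"grip": 0.5, "dp": [0, -0.04, 0], "rotation": [0, 0, -4.4]}, {"grip": 0.5, "dp": [0, -0.04, 0], "rotation": [0, 0, -4.4]}, {"grip": 0.5, "dp": [0, -0.04, 0], "rotation": [0, 0, -4.4]}]}}

```text
time_s: 2.02
tool_pos: [0.5406, -0.0587, 0.4721]
tool_rot: [-179.1, 0.9, -5.6]
force: [1.7, 0.1, 0.4]
grip_width: 0.0434
```

Call:
{"name": "carry_out", "arguments": {"plan": [{"grip": 0.5, "dp": [0, -0.03, 0.03], "rotation": [0, 0, -4.4]}, {"grip": 0.5, "dp": [0, 0, 0.04], "rotation": [0, 0, 0]}, {"grip": 0.5, "dp": [0, 0, 0.04], "rotation": [0, 0, 0]}, {"grip": 0.5, "dp": [0, 0, 0.04], "rotation": [0, 0, 0]}, {"grip": 0.5, "dp": [0, 0, 0.04], "rotation": [0, 0, 0]}, {"grip": 0.5, "dp": [0, 0, 0.03], "rotation": [0, 0, 0]}, {"grip": 0.5, "dp": [0, 0, 0], "rotation": [0, 0, 0]}]}}

```text
time_s: 2.6
tool_pos: [0.5402, -0.0061, 0.2461]
tool_rot: [-178.7, 0.6, 0.8]
force: [-0.4, -0.7, -0.4]
grip_width: 0.0437
```

Run:
```python
from h import *
from cell import env
o=env.get_obs(); p=env.camera_params("wrist"); im=env.read_camera("wrist"); cv2.imwrite("pics/w1.png",im[...,::-1])
print(o["tool_pos"],o["tool_rot"],o["qpos"]); print({k:np.round(v,4).tolist() for k,v in p.items()})
for X in((.5382,.0604,.038),(.4822,.0341,.038),(.5338,-.0601,.038)): print(proj(p,np.array(X)))
```

```text
[ 0.54024431 -0.00610484  0.24608972] [-178.71955264    0.57369597    0.84393401] [ 36.21248631   7.73986188 -40.77724129  95.11282564   3.7965862
  79.52967167  -4.19697047]
{'fx': 342.4424, 'fy': 342.4424, 'cx': 279.0388, 'cy': 203.1556, 'R': [[0.9998, 0.0151, -0.0095], [0.0172, -0.9582, 0.2856], [-0.0048, -0.2857, -0.9583]], 't': [-0.538, -0.0537, 0.4163]}
[279.70167616 116.18305361]
[227.19948598 140.58555831]
[274.24745581 223.92529499]
```

View pics/w1.png

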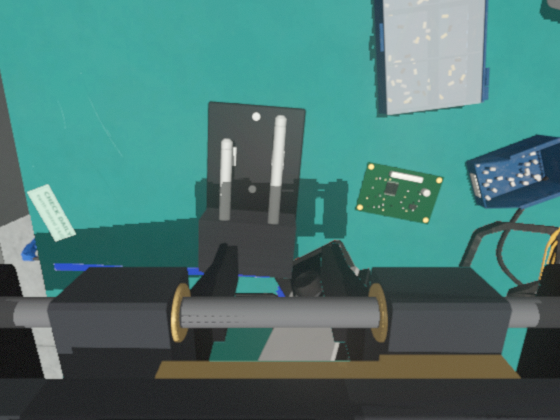

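The wrist view shows the long post from its tip at (280,118) to the block at (274,222). This agrees with the predicted (280,116) and (274,224) to about 2 px. Next is the grasp pose.

```bash
cat >> h.py <<'E'
np.set_printoptions(precision=4,suppress=True)
def go(o,pos,R):
    R0=Rot.from_euler("xyz",o["tool_rot"],degrees=True)
    print("dp(tool)",R0.inv().apply(np.array(pos)-o["tool_pos"]),"rot(tool)",(R0.inv()*R).as_rotvec(degrees=True))
E
python3 - <<'E'
from h import *
from cell import env
o=env.get_obs(); R=Rot.from_euler("xyz",[180,0,-2.5],degrees=True)
go(o,[.535,-.020,.10],R); go(o,[.535,-.02,.019],R)
E
```

```text
dp(tool) [-0.0057  0.0171  0.1487] rot(tool) [-1.2562  0.4299  3.3318]
dp(tool) [-0.0052  0.0189  0.2297] rot(tool) [-1.2562  0.4299  3.3318]
```

Call:
{"name": "carry_out", "arguments": {"plan": [{"grip": 0.5, "dp": [-0.005, 0.017, 0.02], "rotation": [-1.2, 0.4, 3.3]}, {"grip": 0.5, "dp": [0, 0, 0.035], "rotation": [0, 0, 0]}, {"grip": 0.5, "dp": [0, 0, 0.035], "rotation": [0, 0, 0]}, {"grip": 0.5, "dp": [0, 0, 0.035], "rotation": [0, 0, 0]}, {"grip": 0.5, "dp": [0, 0, 0.02], "rotation": [0, 0, 0]}, {"grip": 0.5, "dp": [0, 0, 0], "rotation": [0, 0, 0]}]}}

```text
time_s: 3.15
tool_pos: [0.5496, -0.0252, 0.1151]
tool_rot: [179.9, -1.4, -2.8]
force: [-1.1, -0.2, -0.3]
grip_width: 0.0436
```

Run:
```python
from h import *
from cell import env
o=env.get_obs(); R=Rot.from_euler("xyz",[180,0,-2.5],degrees=True)
print(o["tool_pos"],o["tool_rot"],o["grip_width"]);go(o,[.535,-.02,.019],R)
```

```text
[ 0.5496 -0.0252  0.1151] [179.8686  -1.3895  -2.8294] 0.04364011814891267
dp(tool) [-0.0172 -0.0047  0.0957] rot(tool) [ 0.1354 -1.3891 -0.331 ]
```

Call:
{"name": "carry_out", "arguments": {"plan": [{"grip": 0.5, "dp": [-0.017, -0.005, 0.005], "rotation": [0, -1.4, 0]}, {"grip": 0.5, "dp": [0, 0, 0], "rotation": [0, 0, 0]}, {"grip": 0.5, "dp": [0, 0, 0.015], "rotation": [0, 0, 0]}, {"grip": 0.5, "dp": [0, 0, 0.015], "rotation": [0, 0, 0]}, {"grip": 0.5, "dp": [0, 0, 0], "rotation": [0, 0, 0]}]}}

```text
time_s: 3.57
tool_pos: [0.5395, -0.0194, 0.0884]
tool_rot: [179.8, -0.7, -2.9]
force: [-0.3, 0.4, -1.0]
grip_width: 0.0434
```

Run:
```python
from h import *
from cell import env
o=env.get_obs(); R=Rot.from_euler("xyz",[180,0,-2.5],degrees=True)
print(o["tool_pos"],o["tool_rot"],o["grip_width"]);go(o,[.535,-.02,.019],R)
```

```text
[ 0.5395 -0.0194  0.0884] [179.7891  -0.7406  -2.9283] 0.04343197470024174
dp(tool) [-0.0053  0.0006  0.0693] rot(tool) [ 0.2137 -0.7398 -0.4296]
```

Call:
{"name": "carry_out", "arguments": {"plan": [{"grip": 0.5, "dp": [-0.004, 0, 0.016], "rotation": [0, -0.7, 0]}, {"grip": 0.5, "dp": [-0.001, 0, 0.016], "rotation": [0, 0, 0]}, {"grip": 0.5, "dp": [0, 0, 0.016], "rotation": [0, 0, 0]}, {"grip": 0.5, "dp": [0, 0, 0.012], "rotation": [0, 0, 0]}, {"grip": 0.5, "dp": [0, 0, 0.004], "rotation": [0, 0, 0]}, {"grip": 0.5, "dp": [0, 0, 0], "rotation": [0, 0, 0]}, {"grip": 0.5, "dp": [0, 0, 0], "rotation": [0, 0, 0]}]}}

```text
time_s: 4.15
tool_pos: [0.5388, -0.0196, 0.0252]
tool_rot: [179.7, -0.4, -3.0]
force: [-0.2, -0.9, 0.5]
grip_width: 0.0432
```

Run:
```python
from h import *
from cell import env
o=env.get_obs(); R=Rot.from_euler("xyz",[180,0,-2.5],degrees=True)
print(o["tool_pos"],o["tool_rot"],o["grip_width"]);go(o,[.535,-.02,.019],R)
```

```text
[ 0.5388 -0.0196  0.0252] [179.7095  -0.4345  -2.9661] 0.04315106170465318
dp(tool) [-0.0039  0.0005  0.0062] rot(tool) [ 0.2923 -0.4333 -0.4672]
```

Call:
{"name": "carry_out", "arguments": {"plan": [{"grip": 0.5, "dp": [-0.005, 0.0005, 0.006], "rotation": [0.3, -0.5, -0.4]}, {"grip": 0.5, "dp": [-0.001, 0, 0.001], "rotation": [0, 0, 0]}, {"grip": 1, "dp": [0, 0, 0], "rotation": [0, 0, 0]}, {"grip": 1, "dp": [0, 0, 0], "rotation": [0, 0, 0]}, {"grip": 1, "dp": [0, 0, 0], "rotation": [0, 0, 0]}, {"grip": 1, "dp": [0, 0, 0], "rotation": [0, 0, 0]}, {"grip": 1, "dp": [0, 0, 0], "rotation": [0, 0, 0]}], "force": 50}}

```text
time_s: 4.73
tool_pos: [0.5346, -0.0203, 0.0205]
tool_rot: [180.0, -0.2, -2.6]
force: [0.2, -0.7, 0.6]
grip_width: 0.0177
```

Call:
{"name": "carry_out", "arguments": {"plan": [{"grip": 1, "dp": [0, 0, 0], "rotation": [0, 0, 0]}, {"grip": 1, "dp": [0, 0, 0], "rotation": [0, 0, 0]}, {"grip": 1, "dp": [0, -0.01, 0], "rotation": [0, 0, 0]}, {"grip": 1, "dp": [0, -0.015, 0], "rotation": [0, 0, 0]}, {"grip": 1, "dp": [0, -0.015, 0], "rotation": [0, 0, 0]}, {"grip": 1, "dp": [0, -0.01, 0], "rotation": [0, 0, 0]}, {"grip": 1, "dp": [0, 0, 0], "rotation": [0, 0, 0]}]}}

```text
time_s: 5.32
tool_pos: [0.537, 0.031, 0.0206]
tool_rot: [179.9, -0.2, -2.8]
force: [0.7, 0.5, -0.1]
grip_width: 0.0105
```

Call:
{"name": "carry_out", "arguments": {"plan": [{"grip": 1, "dp": [0, -0.015, 0], "rotation": [0, 0, 0]}, {"grip": 1, "dp": [0, -0.015, 0], "rotation": [0, 0, 0]}, {"grip": 1, "dp": [0, -0.015, 0], "rotation": [0, 0, 0]}, {"grip": 1, "dp": [0, -0.01, 0], "rotation": [0, 0, 0]}, {"grip": 1, "dp": [0, 0, 0], "rotation": [0, 0, 0]}, {"grip": 1, "dp": [0, 0, -0.03], "rotation": [0, 0, 0]}, {"grip": 1, "dp": [0, 0, -0.03], "rotation": [0, 0, 0]}, {"grip": 1, "dp": [0, 0, 0], "rotation": [0, 0, 0]}]}}

```text
time_s: 5.98
tool_pos: [0.5366, 0.0865, 0.0787]
tool_rot: [179.7, 0.3, -2.6]
force: [1.9, -0.2, -1.1]
grip_width: 0.0105
```

Run:
```python
from h import *
from cell import env
o=env.get_obs(); p=env.camera_params("wrist"); im=env.read_camera("wrist"); s=env.read_camera("scene")
print(o["tool_pos"],o["tool_rot"],o["qpos"],o["grip_width"])
cv2.imwrite("pics/w2.png",np.hstack([im[...,::-1],s[150:360,200:440,::-1].repeat(2,0).repeat(2,1)][:1]+[cv2.resize(s[150:360,200:440,::-1],(240,210)).repeat(2,0)[:420]]))
```

```text
[0.5366 0.0865 0.0787] [179.7256   0.3132  -2.6365] [ 24.318   17.1318 -41.4664 106.3966  12.9934  61.6149 -24.8349] 0.010458436409098232
```

View pics/w2.png

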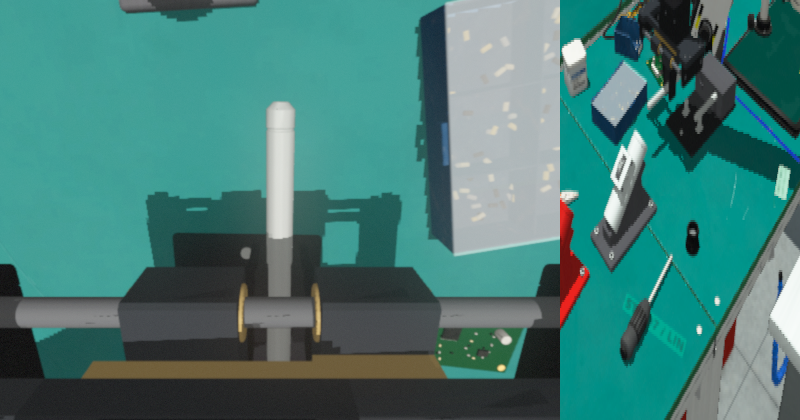

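The post is held straight: tip at (281,103), shank at (280,230). I'll rise to look down on the clamp mouth with the wrist camera.

Call:
{"name": "carry_out", "arguments": {"plan": [{"grip": 1, "dp": [0, 0, -0.03], "rotation": [0, 0, 0]}, {"grip": 1, "dp": [-0.005, -0.005, -0.035], "rotation": [0, 0, 0]}, {"grip": 1, "dp": [-0.005, -0.012, -0.035], "rotation": [0, 0, 0]}, {"grip": 1, "dp": [-0.005, -0.012, -0.035], "rotation": [0, 0, 0]}, {"grip": 1, "dp": [-0.005, -0.012, -0.035], "rotation": [0, 0, 0]}, {"grip": 1, "dp": [0, -0.01, -0.02], "rotation": [0, 0, 0]}, {"grip": 1, "dp": [0, 0, 0], "rotation": [0, 0, 0]}, {"grip": 1, "dp": [0, 0, 0], "rotation": [0, 0, 0]}]}}

```text
time_s: 6.75
tool_pos: [0.5125, 0.1313, 0.2582]
tool_rot: [179.4, 2.0, -3.2]
force: [0.2, -1.0, -2.6]
grip_width: 0.0103
```

Run:
```python
from h import *
from cell import env
o=env.get_obs(); p=env.camera_params("wrist"); im=env.read_camera("wrist")
print(o["tool_pos"],o["tool_rot"],o["qpos"],o["grip_width"])
np.savez("w3.npz",**{k:np.array(v) for k,v in p.items()},pos=o["tool_pos"],rot=o["tool_rot"])
print(proj(p,np.array([.49,.24,.108])))
cv2.imwrite("pics/w3full.png",im[...,::-1]); cv2.imwrite("pics/w3.png",cv2.resize(im[0:200,130:390,::-1],None,fx=3,fy=3,interpolation=cv2.INTER_CUBIC))
```

```text
[0.5125 0.1313 0.2582] [179.3526   2.031   -3.2198] [ 24.2331   7.7388 -45.0143  94.1422   5.2816  82.5304 -24.6144] 0.010314416556806018
[251.1436  63.2435]
```

View pics/w3.png

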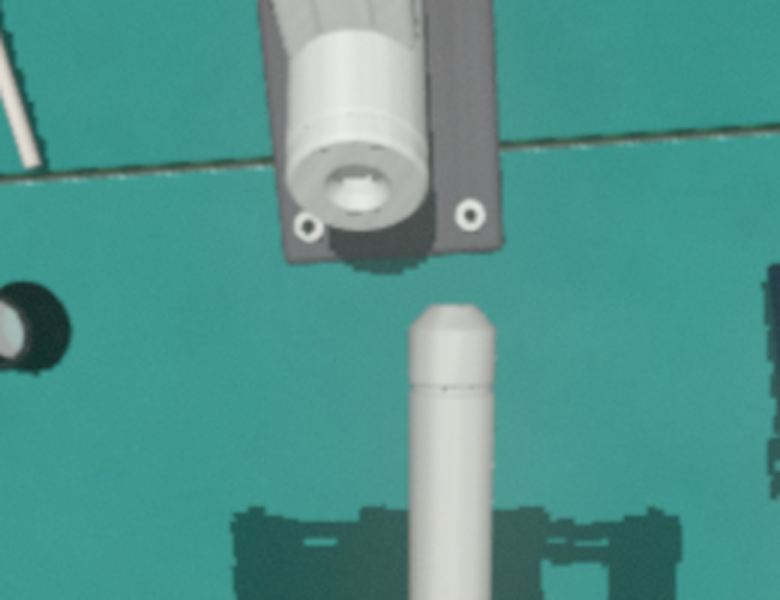

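The wrist crop shows the bore centre at crop (358,186), full image (249.0,61.7), and the post's tip face at crop (452,306).

Run:
```python
from h import *
p=dict(np.load("w3.npz")); Z=lambda x,y:((x+.5)/3+130-.5,(y+.5)/3-.5)
print("mouth",onz(p,Z(358,186),.108)); print("screws",onz(p,Z(470,214),.01),onz(p,Z(309,227),.01))
R=Rot.from_euler("xyz",p["rot"],degrees=True); G=p["pos"]+R.apply([0,0,-.019]); print("G",G)
# tip: intersect ray with plane tool-z = grasp plane
def tool(uv,z=-.019):
    c,d=ray(p,uv); c=R.inv().apply(c-p["pos"]); d=R.inv().apply(d); return c+d*(z-c[2])/d[2]
print("tip",tool(Z(452,306)),"mid",tool(Z(452,550)),"edges top",tool(Z(410,400),-.019),tool(Z(495,400)))
M=onz(p,Z(358,186),.108)
from cell import env
s=env.camera_params("scene");t=env.camera_params("top"); print("proj top",proj(t,M),"scene",proj(s,M))
```

```text
mouth [0.4883 0.2413 0.108 ]
screws [0.5181 0.2367 0.01  ] [0.4577 0.2356 0.01  ]
G [0.5132 0.1314 0.2771]
tip [ 0.0007 -0.0819 -0.019 ] mid [ 0.0008 -0.0485 -0.019 ] edges top [-0.005  -0.0696 -0.019 ] [ 0.0066 -0.0696 -0.019 ]
proj top [276.4752 212.731 ] scene [280.595 218.69 ]
```

```bash
cat >> h.py <<'E'
psi=np.radians(90.2); cx=np.array([np.cos(psi),np.sin(psi),0]); M=np.array([.4885,.2405,.108])
c35,s35=np.cos(np.radians(35)),np.sin(np.radians(35))
d=c35*cx-np.array([0,0,s35]); xt=np.array([np.sin(psi),-np.cos(psi),0]); up=np.cross(xt,d)*1.0
RI=Rot.from_matrix(np.column_stack([xt,-d,np.cross(xt,-d)])); bx=-RI.as_matrix()[:,2]  # barrel x
def tcp_for(grasp_out,lat=0.,hi=0.): # grasp point this far outside mouth on axis
    return M-d*grasp_out+xt*lat+bx*hi-.019*bx
def bar(P): # point in barrel frame x,y(lat along xt),z
    v=np.array(P)-M; return np.array([v@bx,v@xt,.132-v@d])
def post(o): # grasp point in barrel frame, tool error
    R=Rot.from_euler("xyz",o["tool_rot"],degrees=True); G=o["tool_pos"]+R.apply([0,0,-.019])
    print("t",round(o["time_s"],2),"G bar(up,lat,z)",bar(G),"ang",(RI.inv()*R).as_rotvec(degrees=True),"F",o["force"],"w",round(o["grip_width"],4),"q",np.round(o["qpos"],0))
E
python3 - <<'E'
from h import *
from cell import env
o=env.get_obs(); post(o); print(RI.as_euler("xyz",degrees=True),tcp_for(.111)); go(o,tcp_for(.111,-.0007),RI)
E
```

```text
t 6.8 G bar(up,lat,z) [0.0757 0.0242 0.3182] ang [34.4181 -3.0559  2.674 ] F [ 0.6046  0.5578 -1.7752] w 0.0106 q [ 24.   8. -45.  94.   5.  83. -25.]
[145.    0.    0.2] [0.4889 0.1387 0.1561]
dp(tool) [-0.021  -0.0072  0.1024] rot(tool) [-34.4181   3.0559  -2.674 ]
```

Call:
{"name": "carry_out", "arguments": {"plan": [{"grip": 1, "dp": [-0.005, 0, 0], "rotation": [-6, 0.6, -0.5]}, {"grip": 1, "dp": [-0.005, 0, 0], "rotation": [-6, 0.6, -0.5]}, {"grip": 1, "dp": [-0.005, 0, 0], "rotation": [-6, 0.6, -0.5]}, {"grip": 1, "dp": [-0.005, 0, 0], "rotation": [-6, 0.6, -0.5]}, {"grip": 1, "dp": [0, 0, 0], "rotation": [-6, 0.6, -0.5]}, {"grip": 1, "dp": [0, 0, 0], "rotation": [-4, 0, 0]}, {"grip": 1, "dp": [0, 0, 0], "rotation": [0, 0, 0]}]}}

```text
time_s: 7.38
tool_pos: [0.4905, 0.1165, 0.2426]
tool_rot: [143.2, 0.8, -0.8]
force: [-0.4, -0.6, -2.0]
grip_width: 0.0105
```

Run:
```python
from h import *
from cell import env
o=env.get_obs(); post(o); go(o,tcp_for(.111,-.0007),RI)
```

```text
t 7.38 G bar(up,lat,z) [0.0581 0.002  0.3102] ang [-1.7862 -1.2325  0.3508] F [-0.3756 -0.5719 -1.9508] w 0.0105 q [  1.  20. -47.  93.  39. 102. -50.]
dp(tool) [-0.0015 -0.0695  0.056 ] rot(tool) [ 1.7862  1.2325 -0.3508]
```

Call:
{"name": "carry_out", "arguments": {"plan": [{"grip": 1, "dp": [-0.001, -0.005, 0.015], "rotation": [1, 0.8, -0.3]}, {"grip": 1, "dp": [0, -0.01, 0.015], "rotation": [0.8, 0.4, 0]}, {"grip": 1, "dp": [0, -0.015, 0.015], "rotation": [0, 0, 0]}, {"grip": 1, "dp": [0, -0.015, 0.01], "rotation": [0, 0, 0]}, {"grip": 1, "dp": [0, -0.01, 0], "rotation": [0, 0, 0]}, {"grip": 1, "dp": [0, 0, 0], "rotation": [0, 0, 0]}, {"grip": 1, "dp": [0, 0, 0], "rotation": [0, 0, 0]}]}}

```text
time_s: 7.97
tool_pos: [0.4859, 0.1219, 0.152]
tool_rot: [145.3, 1.1, -0.2]
force: [0.7, 0.5, -0.5]
grip_width: 0.0104
```

Run:
```python
from h import *
from cell import env
o=env.get_obs(); post(o); go(o,tcp_for(.101,-.0007),RI)
```

```text
t 7.97 G bar(up,lat,z) [-0.013  -0.0026  0.2545] ang [ 0.3439 -1.0778 -0.3043] F [ 0.682   0.5204 -0.4678] w 0.0104 q [  1.  24. -46.  99.  39.  93. -55.]
dp(tool) [ 0.0021 -0.0214 -0.0129] rot(tool) [-0.3439  1.0778  0.3043]
```

Call:
{"name": "carry_out", "arguments": {"plan": [{"grip": 1, "dp": [0.002, 0, -0.012], "rotation": [-0.3, 1, 0.3]}, {"grip": 1, "dp": [0, -0.005, -0.001], "rotation": [0, 0, 0]}, {"grip": 1, "dp": [0, -0.005, 0], "rotation": [0, 0, 0]}, {"grip": 1, "dp": [0, 0, 0], "rotation": [0, 0, 0]}, {"grip": 1, "dp": [0, 0, 0], "rotation": [0, 0, 0]}]}}

```text
time_s: 8.38
tool_pos: [0.4902, 0.1389, 0.1608]
tool_rot: [145.2, -0.3, 0.1]
force: [0.3, 0.1, -1.8]
grip_width: 0.0105
```

Run:
```python
from h import *
from cell import env
o=env.get_obs(); post(o); go(o,tcp_for(.101,-.0007),RI); p=env.camera_params("wrist")
im=env.read_camera("wrist");s=env.read_camera("scene");print(proj(p,M),proj(p,M+.02*xt),proj(p,M-.02*xt))
np.savez("w4.npz",**{k:np.array(v) for k,v in p.items()},pos=o["tool_pos"],rot=o["tool_rot"])
cv2.imwrite("pics/w4.png",np.hstack([cv2.resize(im[0:280,180:380,::-1],None,fx=2,fy=2,interpolation=3)[:560],cv2.resize(s[160:300,210:310,::-1],None,fx=4,fy=4,interpolation=3)]))
```

```text
t 8.38 G bar(up,lat,z) [0.0039 0.0013 0.2456] ang [0.1762 0.1904 0.2976] F [ 0.2635  0.0531 -1.8068] w 0.0105 q [ -0.  25. -46.  98.  40.  94. -56.]
dp(tool) [-0.0022 -0.0125  0.004 ] rot(tool) [-0.1762 -0.1904 -0.2976]
[273.4603  16.4468] [325.5706  16.1827] [221.3161  16.7111]
```

View pics/w4.png

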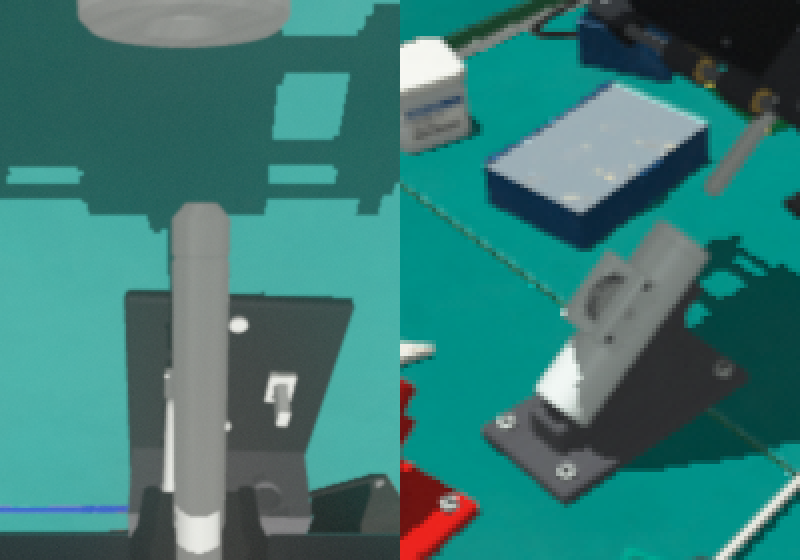

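The wrist crop has the mouth rim from crop x 78 to 290, so its centre is at full-image column 272. The post tip is at (280,102). The scene crop shows the tip at about (713,190), in line with the barrel. I'll check the tip's height against the scene ray.

Run:
```python
from h import *
from cell import env
p=dict(np.load("w4.npz")); s=env.camera_params("scene")
T=tri([(p,(180+200/2,204/2)),(s,(210+313/4,160+188/4))]); print("tip bar",bar(T))
R=Rot.from_euler("xyz",p["rot"],degrees=True); Tp=p["pos"]+R.apply([.0007,-.081,-.019]); print(bar(Tp),proj(s,Tp),proj(p,Tp))
```

```text
tip bar [0.0009 0.0021 0.1652]
[0.0042 0.0024 0.1646] [286.9924 207.0449] [280.2686 105.1299]
```

Call:
{"name": "carry_out", "arguments": {"plan": [{"grip": 1, "dp": [-0.0022, -0.003, 0.004], "rotation": [-0.2, -0.2, -0.3]}, {"grip": 1, "dp": [0, -0.003, 0], "rotation": [0, 0, 0]}, {"grip": 1, "dp": [0, -0.003, 0], "rotation": [0, 0, 0]}, {"grip": 1, "dp": [0, 0, 0], "rotation": [0, 0, 0]}, {"grip": 1, "dp": [0, 0, 0], "rotation": [0, 0, 0]}]}}

```text
time_s: 8.9
tool_pos: [0.4875, 0.1437, 0.1511]
tool_rot: [144.9, 0.1, 0.2]
force: [0.0, -0.1, -2.3]
grip_width: 0.0104
```

Run:
```python
from h import *
from cell import env
o=env.get_obs(); post(o); go(o,tcp_for(.081,-.001),RI)
```

```text
t 8.9 G bar(up,lat,z) [-0.0012 -0.0013  0.2359] ang [-0.0877 -0.0885 -0.0332] F [ 0.0427 -0.0914 -2.3043] w 0.0104 q [ -1.  26. -46.  98.  40.  94. -57.]
dp(tool) [ 0.0003 -0.023  -0.0013] rot(tool) [0.0877 0.0885 0.0332]
```

Call:
{"name": "carry_out", "arguments": {"plan": [{"grip": 1, "dp": [0.0003, -0.004, -0.002], "rotation": [0, 0, 0]}, {"grip": 1, "dp": [0, -0.005, 0], "rotation": [0, 0, 0]}, {"grip": 1, "dp": [0, -0.005, 0], "rotation": [0, 0, 0]}, {"grip": 1, "dp": [0, -0.003, 0], "rotation": [0, 0, 0]}, {"grip": 1, "dp": [0, 0, 0], "rotation": [0, 0, 0]}, {"grip": 1, "dp": [0, 0, 0], "rotation": [0, 0, 0]}]}}

```text
time_s: 9.4
tool_pos: [0.4878, 0.1608, 0.1416]
tool_rot: [144.9, 0.1, 0.2]
force: [0.0, 0.4, -1.6]
grip_width: 0.0107
```

Run:
```python
from h import *
from cell import env
o=env.get_obs(); post(o); p=env.camera_params("wrist"); print(proj(p,M))
im=env.read_camera("wrist"); s=env.read_camera("scene")
cv2.imwrite("pics/w5.png",np.hstack([cv2.resize(im[0:150,180:380,::-1],None,fx=2,fy=2,interpolation=3),cv2.resize(s[185:235,235:335,::-1],None,fx=4,fy=4,interpolation=3)[:300].repeat(1,0) if 0 else cv2.resize(s[180:255,245:345,::-1],None,fx=4,fy=4,interpolation=3)]))
```

```text
t 9.4 G bar(up,lat,z) [ 0.0008 -0.001   0.2165] ang [-0.066  -0.1031 -0.0694] F [ 0.0027  0.4211 -1.6498] w 0.0107 q [ -3.  28. -46.  97.  41.  95. -59.]
[281.1741  95.7641]
```

View pics/w5.png

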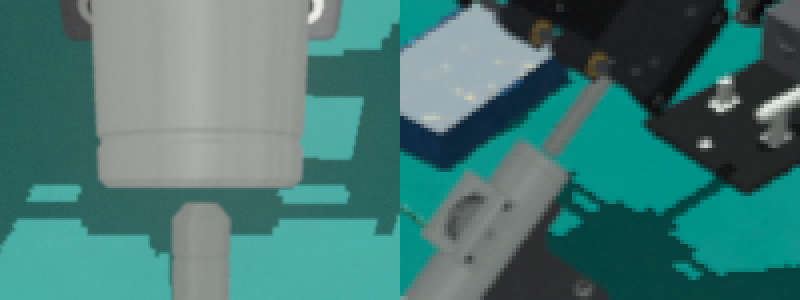

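In the wrist view the barrel end is centred at crop x 200 and the post at 201, with the tip just short of the mouth, so they are laterally aligned. Advancing gently.

Call:
{"name": "carry_out", "arguments": {"plan": [{"grip": 1, "dp": [0, -0.004, 0], "rotation": [0, 0, 0]}, {"grip": 1, "dp": [0, -0.004, 0], "rotation": [0, 0, 0]}, {"grip": 1, "dp": [0, -0.004, 0], "rotation": [0, 0, 0]}, {"grip": 1, "dp": [0, 0, 0], "rotation": [0, 0, 0]}]}}

```text
time_s: 9.83
tool_pos: [0.4879, 0.1704, 0.1349]
tool_rot: [144.9, 0.1, 0.1]
force: [-0.5, -0.8, -1.6]
grip_width: 0.0105
```

Run:
```python
from h import *
from cell import env
o=env.get_obs(); post(o)
```

```text
t 9.83 G bar(up,lat,z) [ 0.0008 -0.0008  0.2048] ang [-0.1353 -0.1157  0.048 ] F [-0.5245 -0.7918 -1.5554] w 0.0105 q [ -4.  29. -46.  96.  41.  95. -60.]
```

Call:
{"name": "carry_out", "arguments": {"plan": [{"grip": 1, "dp": [0, -0.007, 0], "rotation": [0, 0, 0]}, {"grip": 1, "dp": [0, -0.007, 0], "rotation": [0, 0, 0]}, {"grip": 1, "dp": [0, -0.007, 0], "rotation": [0, 0, 0]}, {"grip": 1, "dp": [0, 0, 0], "rotation": [0, 0, 0]}]}}

```text
time_s: 10.17
tool_pos: [0.4876, 0.1897, 0.1214]
tool_rot: [144.9, 0.1, 0.1]
force: [0.2, 0.3, -0.8]
grip_width: 0.0105
```

Run:
```python
from h import *
from cell import env
o=env.get_obs(); post(o)
```

```text
t 10.17 G bar(up,lat,z) [ 0.0009 -0.0011  0.1813] ang [-0.1012 -0.1243  0.0297] F [ 0.2157  0.3208 -0.7955] w 0.0105 q [ -7.  31. -46.  95.  42.  95. -62.]
```

Call:
{"name": "carry_out", "arguments": {"plan": [{"grip": 1, "dp": [0, -0.007, 0], "rotation": [0, 0, 0]}, {"grip": 1, "dp": [0, -0.007, 0], "rotation": [0, 0, 0]}, {"grip": 1, "dp": [0, -0.007, 0], "rotation": [0, 0, 0]}, {"grip": 1, "dp": [0, -0.005, 0], "rotation": [0, 0, 0]}, {"grip": 1, "dp": [0, 0, 0], "rotation": [0, 0, 0]}, {"grip": 1, "dp": [0, 0, 0], "rotation": [0, 0, 0]}]}}

```text
time_s: 10.67
tool_pos: [0.4877, 0.2138, 0.1055]
tool_rot: [144.8, 0.1, 0.1]
force: [-0.8, -0.8, 1.9]
grip_width: 0.0104
```

Run:
```python
from h import *
from cell import env
o=env.get_obs(); post(o)
```

```text
t 10.67 G bar(up,lat,z) [ 0.0016 -0.0009  0.1524] ang [-0.2053 -0.0809  0.0069] F [-0.8499 -0.8398  1.9037] w 0.0104 q [ -9.  34. -45.  93.  42.  95. -64.]
```

Call:
{"name": "carry_out", "arguments": {"plan": [{"grip": 0.6, "dp": [0, 0, 0], "rotation": [0, 0, 0]}, {"grip": 0.6, "dp": [0, 0, 0], "rotation": [0, 0, 0]}, {"grip": 0.6, "dp": [0, 0, 0], "rotation": [0, 0, 0]}, {"grip": 0.6, "dp": [0, 0, 0], "rotation": [0, 0, 0]}, {"grip": 0.6, "dp": [0, 0, 0], "rotation": [0, 0, 0]}, {"grip": 0.6, "dp": [0, 0, 0], "rotation": [0, 0, 0]}, {"grip": 0.6, "dp": [0, 0, 0], "rotation": [0, 0, 0]}]}}

```text
time_s: 11.25
tool_pos: [0.4886, 0.213, 0.1059]
tool_rot: [144.8, -0.1, 0.1]
force: [-0.5, 0.5, 0.6]
grip_width: 0.0345
```

Run:
```python
from h import *
from cell import env
o=env.get_obs(); post(o); p=env.camera_params("wrist"); im=env.read_camera("wrist"); s=env.read_camera("scene")
np.savez("w6.npz",**{k:np.array(v) for k,v in p.items()},pos=o["tool_pos"],rot=o["tool_rot"])
# predicted rear end
E0=M-d*(.180-.061); print(proj(env.camera_params("scene"),E0),proj(p,E0))
cv2.imwrite("pics/w6.png",np.hstack([im[:,160:420,::-1],cv2.resize(s[140:245,235:365,::-1],None,fx=4,fy=4,interpolation=3)]))
```

```text
t 11.25 G bar(up,lat,z) [ 0.0015 -0.      0.1532] ang [-0.1963 -0.0258  0.127 ] F [-0.4546  0.546   0.571 ] w 0.0345 q [ -9.  34. -45.  93.  42.  95. -64.]
[308.2063 181.0182] [279.1146 433.0888]
```

View pics/w6.png

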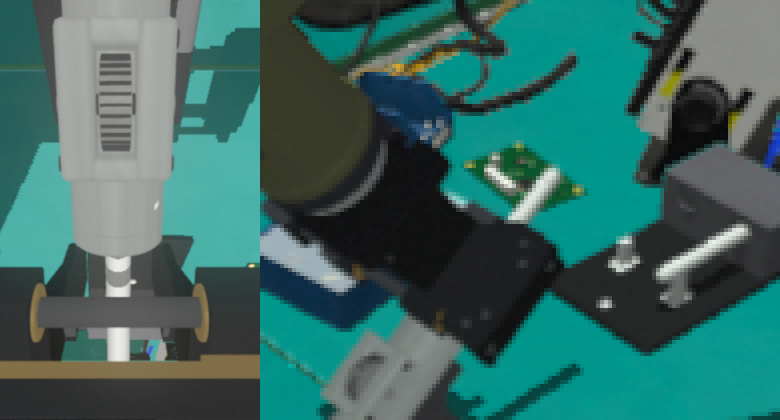

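The wheel and its housing are visible in the wrist view at (275,100) full image. In the scene view the rear end of the post is at about (307,183) against the predicted (308,181), so it stays put at about 61 mm depth. Now regrasp further back.

Call:
{"name": "carry_out", "arguments": {"plan": [{"grip": 0.6, "dp": [0, 0.015, 0], "rotation": [0, 0, 0]}, {"grip": 0.6, "dp": [0, 0.015, 0], "rotation": [0, 0, 0]}, {"grip": 0.6, "dp": [0, 0.015, 0], "rotation": [0, 0, 0]}, {"grip": 0.6, "dp": [0, 0.012, 0], "rotation": [0, 0, 0]}, {"grip": 0.6, "dp": [0, 0.005, 0], "rotation": [0, 0, 0]}, {"grip": 0.6, "dp": [0, 0, 0], "rotation": [0, 0, 0]}]}}

```text
time_s: 11.85
tool_pos: [0.4883, 0.1593, 0.1435]
tool_rot: [144.8, -0.0, 0.1]
force: [-0.2, 0.7, 0.5]
grip_width: 0.0349
```

Run:
```python
from h import *
from cell import env
o=env.get_obs(); post(o); go(o,tcp_for(.086,0,.001),RI)
```

```text
t 11.85 G bar(up,lat,z) [ 0.0015 -0.0005  0.2189] ang [-0.1909 -0.0304  0.0749] F [-0.2094  0.651   0.5464] w 0.0349 q [ -3.  27. -46.  97.  41.  95. -59.]
dp(tool) [ 0.0005 -0.0009  0.0005] rot(tool) [ 0.1909  0.0304 -0.0749]
```

Good pose. Closing here.

Call:
{"name": "carry_out", "arguments": {"plan": [{"grip": 1, "dp": [0, 0, 0], "rotation": [0, 0, 0]}, {"grip": 1, "dp": [0, 0, 0], "rotation": [0, 0, 0]}, {"grip": 1, "dp": [0, 0, 0], "rotation": [0, 0, 0]}, {"grip": 1, "dp": [0, 0, 0], "rotation": [0, 0, 0]}, {"grip": 1, "dp": [0, 0, 0], "rotation": [0, 0, 0]}, {"grip": 1, "dp": [0, 0, 0], "rotation": [0, 0, 0]}, {"grip": 1, "dp": [0, 0, 0], "rotation": [0, 0, 0]}]}}

```text
time_s: 12.43
tool_pos: [0.4881, 0.1601, 0.1429]
tool_rot: [144.8, 0.0, 0.2]
force: [0.3, 0.4, 0.8]
grip_width: 0.0109
```

Call:
{"name": "carry_out", "arguments": {"plan": [{"grip": 1, "dp": [0, -0.006, 0], "rotation": [0, 0, 0]}, {"grip": 1, "dp": [0, -0.007, 0], "rotation": [0, 0, 0]}, {"grip": 1, "dp": [0, -0.007, 0], "rotation": [0, 0, 0]}, {"grip": 1, "dp": [0, 0, 0], "rotation": [0, 0, 0]}]}}

```text
time_s: 12.77
tool_pos: [0.4886, 0.1648, 0.1399]
tool_rot: [143.0, -0.1, -0.5]
force: [-1.5, 7.8, -1.8]
grip_width: 0.0107
```

Run:
```python
from h import *
from cell import env
o=env.get_obs(); post(o)
```

```text
t 12.77 G bar(up,lat,z) [ 0.0017 -0.      0.2116] ang [-2.0409 -0.3032  0.6404] F [-1.5325  7.7901 -1.7749] w 0.0107 q [ -5.  29. -45.  96.  42.  97. -61.]
```

Call:
{"name": "carry_out", "arguments": {"plan": [{"grip": 1, "dp": [0, 0, 0], "rotation": [0, 0, 0]}, {"grip": 1, "dp": [0, 0, 0], "rotation": [0, 0, 0]}]}}

```text
time_s: 12.93
tool_pos: [0.4882, 0.1657, 0.14]
tool_rot: [143.0, -0.1, -0.5]
force: [-0.2, -1.0, 2.1]
grip_width: 0.0104
```

Run:
```python
from h import *
from cell import env
o=env.get_obs(); post(o); print(o["wrist_torque"],o["effort"])
im=env.read_camera("wrist"); s=env.read_camera("scene"); t=env.read_camera("top")
cv2.imwrite("pics/w7.png",np.hstack([np.vstack([im[::2,::2,::-1],t[100:310,140:420,::-1]]),s[:,80:560,::-1]]))
```

```text
t 12.93 G bar(up,lat,z) [ 0.0023 -0.0004  0.211 ] ang [-2.034  -0.3103  0.586 ] F [-0.1666 -0.9797  2.0736] w 0.0104 q [ -5.  29. -45.  96.  42.  97. -61.]
[0.3841 0.0856 0.0171] [ -0.2689 -45.0179  -9.3563 -24.5485   1.3606   1.997   -0.0651]
```

View pics/w7.png

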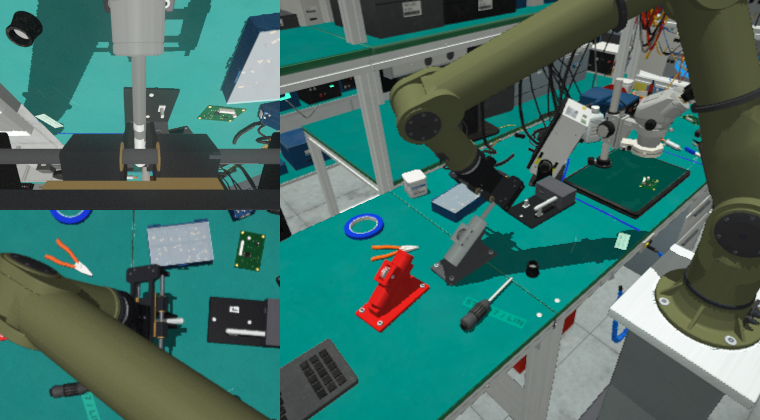

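The post is held near its rear and has gone about 8 mm further. The tool has tilted about 2° under the drag, so I'll straighten it and push on.

Call:
{"name": "carry_out", "arguments": {"plan": [{"grip": 1, "dp": [0, -0.002, 0.001], "rotation": [2, 0.3, -0.6]}, {"grip": 1, "dp": [0, -0.008, 0.001], "rotation": [0.5, 0, 0]}, {"grip": 1, "dp": [0, -0.01, 0], "rotation": [0.5, 0, 0]}, {"grip": 1, "dp": [0, -0.01, 0], "rotation": [0.5, 0, 0]}], "force": 60}}

```text
time_s: 13.42
tool_pos: [0.4893, 0.1672, 0.1376]
tool_rot: [143.4, -0.3, -0.9]
force: [-7.7, -15.5, 25.4]
grip_width: 0.0098
```

Run:
```python
from h import *
from cell import env
o=env.get_obs(); post(o); print(o["wrist_torque"])
```

```text
t 13.42 G bar(up,lat,z) [0.0011 0.0007 0.2085] ang [-1.6213 -0.3972  1.063 ] F [ -7.7413 -15.451   25.3764] w 0.0098 q [ -5.  30. -46.  96.  42.  96. -61.]
[-5.1774  1.4212 -0.6327]
```

Call:
{"name": "carry_out", "arguments": {"plan": [{"grip": 0.7, "dp": [0, 0, 0], "rotation": [0, 0, 0]}, {"grip": 0.7, "dp": [0, 0, 0], "rotation": [0, 0, 0]}, {"grip": 0.7, "dp": [0, 0, 0], "rotation": [0, 0, 0]}, {"grip": 0.7, "dp": [0, 0, 0], "rotation": [0, 0, 0]}, {"grip": 0.7, "dp": [0, 0, 0], "rotation": [0, 0, 0]}]}}

```text
time_s: 13.83
tool_pos: [0.4894, 0.167, 0.1374]
tool_rot: [143.4, -0.4, -1.0]
force: [1.0, 1.1, 0.1]
grip_width: 0.0254
```

Run:
```python
from h import *
from cell import env
o=env.get_obs(); post(o); go(o,tcp_for(.05,0,.001),RI)
for n in ("scene","top"):
    p=env.camera_params(n); im=cv2.cvtColor(env.read_camera(n),cv2.COLOR_RGB2HSV); cv2.imwrite(f"pics/r_{n}.png",cv2.cvtColor(im,cv2.COLOR_HSV2BGR))
    print(n)
    for a in np.arange(.0,.135,.005):
        u,v=proj(p,M-d*a); print(int(a*1000),(round(u),round(v)),[tuple(im[round(v)+k,round(u)].tolist()) for k in(-2,0,2)])
```

```text
t 13.83 G bar(up,lat,z) [0.0009 0.0008 0.2085] ang [-1.5859 -0.3981  1.1517] F [0.9762 1.136  0.143 ] w 0.0254 q [ -5.  29. -45.  96.  42.  96. -61.]
dp(tool) [-0.0012 -0.027  -0.0008] rot(tool) [ 1.5859  0.3981 -1.1517]
scene
0 (281, 219) [(66, 11, 112), (75, 12, 128), (79, 15, 136)]
5 (282, 217) [(68, 9, 109), (68, 9, 117), (75, 13, 118)]
10 (283, 215) [(83, 49, 114), (66, 11, 115), (68, 9, 116)]
15 (284, 214) [(81, 30, 111), (70, 13, 117), (60, 11, 114)]
20 (285, 212) [(84, 63, 117), (66, 11, 114), (66, 11, 116)]
25 (287, 211) [(72, 11, 111), (66, 11, 116), (80, 27, 112)]
30 (288, 209) [(66, 12, 110), (72, 11, 116), (66, 11, 112)]
35 (289, 207) [(85, 50, 112), (70, 13, 114), (72, 11, 114)]
40 (290, 206) [(84, 40, 95), (66, 11, 115), (66, 11, 113)]
45 (291, 204) [(21, 144, 90), (83, 15, 67), (66, 11, 114)]
50 (292, 203) [(20, 90, 71), (21, 109, 68), (72, 12, 107)]
55 (294, 201) [(21, 69, 48), (105, 32, 32), (75, 9, 54)]
60 (295, 200) [(105, 32, 32), (105, 32, 32), (105, 32, 32)]
65 (296, 198) [(105, 32, 32), (98, 33, 31), (105, 31, 33)]
70 (297, 196) [(113, 31, 33), (100, 25, 31), 
[... 1639 characters left out ...]
 6, 176), (75, 5, 200), (84, 9, 146)]
80 (308, 211) [(75, 5, 188), (80, 4, 205), (90, 9, 147)]
85 (310, 211) [(84, 7, 190), (80, 4, 205), (90, 9, 142)]
90 (312, 211) [(83, 5, 194), (75, 2, 205), (77, 13, 138)]
95 (315, 211) [(90, 4, 199), (50, 4, 205), (86, 14, 131)]
100 (317, 211) [(75, 3, 196), (90, 3, 202), (90, 17, 132)]
105 (319, 210) [(85, 8, 186), (70, 4, 214), (95, 9, 168)]
110 (321, 210) [(84, 14, 176), (68, 5, 210), (86, 24, 161)]
115 (323, 210) [(88, 160, 132), (88, 117, 137), (88, 173, 134)]
120 (325, 210) [(88, 192, 134), (89, 196, 129), (88, 193, 131)]
125 (328, 210) [(88, 193, 131), (89, 194, 133), (88, 195, 132)]
130 (330, 210) [(89, 198, 129), (89, 196, 130), (89, 195, 131)]
```

Run:
```python
from h import *
from cell import env
p=env.camera_params("top"); im=cv2.imread("pics/r_top.png"); hsv=cv2.cvtColor(im,cv2.COLOR_BGR2HSV)
m=(hsv[...,1]<60)&(hsv[...,2]>100)
for u in range(304,324,2):
    vs=np.arange(203,220); w=m[203:220,u]
    if w.sum():
        v=vs[w].mean(); n=w.sum()
        # point on ray in plane through axis containing xt: solve M-d*a+xt*l
        c,r=ray(p,(u,v)); A=np.column_stack([r,d,-xt]); k,a,l=np.linalg.solve(A,M-c); print(u,v,n,"a",round(a,4),"lat",round(l,4))
```

```text
306 210.5 6 a 0.0745 lat 0.0013
308 210.5 6 a 0.0793 lat 0.0011
310 210.5 6 a 0.0841 lat 0.0009
312 210.5 6 a 0.0889 lat 0.0007
314 210.5 6 a 0.0936 lat 0.0005
316 210.5 6 a 0.0983 lat 0.0003
318 210.5 6 a 0.103 lat 0.0
320 210.0 5 a 0.1076 lat 0.0008
322 210.0 3 a 0.1122 lat 0.0006
```

The top view puts the post's rear end about 113 mm out of the mouth, so the depth is about 67 mm, and its lateral position is good. I'll regrasp nearer the mouth, straight and with less grip, to avoid skew.

Call:
{"name": "carry_out", "arguments": {"plan": [{"grip": 0.7, "dp": [-0.001, -0.012, -0.001], "rotation": [1.6, 0.4, -1.1]}, {"grip": 0.7, "dp": [0, -0.012, 0], "rotation": [0, 0, 0]}, {"grip": 0.7, "dp": [0, -0.007, 0], "rotation": [0, 0, 0]}, {"grip": 0.7, "dp": [0, 0, 0], "rotation": [0, 0, 0]}], "force": 25}}

```text
time_s: 14.27
tool_pos: [0.4886, 0.1942, 0.1184]
tool_rot: [145.0, -0.0, 0.1]
force: [-0.4, -1.1, -0.3]
grip_width: 0.0261
```

Run:
```python
from h import *
from cell import env
o=env.get_obs(); post(o); go(o,tcp_for(.045,0,.001),RI)
```

```text
t 14.27 G bar(up,lat,z) [ 0.001  -0.0001  0.1759] ang [ 0.0386 -0.0293  0.0531] F [-0.3828 -1.0785 -0.2569] w 0.0261 q [ -7.  32. -46.  95.  42.  95. -63.]
dp(tool) [ 0.0001  0.0011 -0.    ] rot(tool) [-0.0386  0.0293 -0.0531]
```

Call:
{"name": "carry_out", "arguments": {"plan": [{"grip": 1, "dp": [0, 0, 0], "rotation": [0, 0, 0]}, {"grip": 1, "dp": [0, 0, 0], "rotation": [0, 0, 0]}, {"grip": 1, "dp": [0, 0, 0], "rotation": [0, 0, 0]}, {"grip": 1, "dp": [0, 0, 0], "rotation": [0, 0, 0]}, {"grip": 1, "dp": [0, 0, 0], "rotation": [0, 0, 0]}, {"grip": 1, "dp": [0, -0.004, 0], "rotation": [0, 0, 0]}, {"grip": 1, "dp": [0, -0.006, 0], "rotation": [0.3, 0, 0]}]}}

```text
time_s: 14.85
tool_pos: [0.4885, 0.1995, 0.1141]
tool_rot: [144.8, 0.0, -0.0]
force: [-2.3, -4.6, 9.0]
grip_width: 0.0107
```

Run:
```python
from h import *
from cell import env
o=env.get_obs(); post(o)
```

```text
t 14.85 G bar(up,lat,z) [ 0.0005 -0.0001  0.169 ] ang [-0.192  -0.1587  0.1777] F [-2.3118 -4.6092  8.9791] w 0.0107 q [ -8.  33. -46.  94.  42.  95. -63.]
```

Call:
{"name": "carry_out", "arguments": {"plan": [{"grip": 1, "dp": [0, -0.007, -0.0007], "rotation": [0.3, 0, 0]}, {"grip": 1, "dp": [0, -0.007, 0], "rotation": [0.3, 0, 0]}, {"grip": 1, "dp": [0, -0.007, 0], "rotation": [0.3, 0, 0]}]}}

```text
time_s: 15.1
tool_pos: [0.4883, 0.2129, 0.1055]
tool_rot: [145.1, 0.0, -0.4]
force: [-2.9, -4.5, 7.1]
grip_width: 0.011
```

Run:
```python
from h import *
from cell import env
o=env.get_obs(); post(o)
p=env.camera_params("top"); hsv=cv2.cvtColor(env.read_camera("top"),cv2.COLOR_RGB2HSV)
m=(hsv[...,1]<60)&(hsv[...,2]>120)
for u in range(300,330):
    w=m[204:217,u]
    if w.sum()>=2: v=np.arange(204,217)[w].mean(); last=(u,v)
c,r=ray(p,last); print(last,"rear end a",np.linalg.solve(np.column_stack([r,d,-xt]),M-c)[1:])
```

```text
t 15.1 G bar(up,lat,z) [ 0.0011 -0.0002  0.1532] ang [ 0.0564 -0.3446  0.4589] F [-2.9076 -4.4557  7.1362] w 0.011 q [ -9.  34. -45.  93.  42.  95. -65.]
(313, np.float64(210.5)) rear end a [0.0913 0.0006]
```

The post is moving well now, with the rear end about 92 mm out (depth about 88 mm). One more regrasp further back.

Call:
{"name": "carry_out", "arguments": {"plan": [{"grip": 0.7, "dp": [0, 0, 0], "rotation": [0, 0, 0]}, {"grip": 0.7, "dp": [0, 0, 0], "rotation": [0, 0, 0]}, {"grip": 0.7, "dp": [0, 0, 0], "rotation": [0, 0, 0]}, {"grip": 0.7, "dp": [0, 0, 0], "rotation": [0, 0, 0]}, {"grip": 0.7, "dp": [0, 0.012, 0], "rotation": [0, 0.3, -0.5]}, {"grip": 0.7, "dp": [0, 0.012, 0], "rotation": [0, 0, 0]}, {"grip": 0.7, "dp": [0, 0.01, 0], "rotation": [0, 0, 0]}, {"grip": 0.7, "dp": [0, 0, 0], "rotation": [0, 0, 0]}]}}

```text
time_s: 15.82
tool_pos: [0.4884, 0.1866, 0.1233]
tool_rot: [145.5, 0.1, 0.5]
force: [1.1, -0.2, 0.2]
grip_width: 0.0257
```

Run:
```python
from h import *
from cell import env
o=env.get_obs(); post(o); go(o,tcp_for(.055,0,.001),RI)
```

```text
t 15.82 G bar(up,lat,z) [ 0.0006 -0.0003  0.1851] ang [ 0.5388  0.1108 -0.3143] F [ 1.1237 -0.1633  0.2115] w 0.0257 q [ -6.  30. -46.  96.  41.  94. -61.]
dp(tool) [ 0.0003  0.002  -0.0004] rot(tool) [-0.5388 -0.1108  0.3143]
```

Call:
{"name": "carry_out", "arguments": {"plan": [{"grip": 0.7, "dp": [0.0003, 0, -0.0005], "rotation": [-0.5, -0.1, 0.3]}, {"grip": 1, "dp": [0, 0, 0], "rotation": [0, 0, 0]}, {"grip": 1, "dp": [0, 0, 0], "rotation": [0, 0, 0]}, {"grip": 1, "dp": [0, 0, 0], "rotation": [0, 0, 0]}, {"grip": 1, "dp": [0, 0, 0], "rotation": [0, 0, 0]}, {"grip": 1, "dp": [0, 0, 0], "rotation": [0, 0, 0]}, {"grip": 1, "dp": [0, -0.004, 0], "rotation": [0, 0, 0]}, {"grip": 1, "dp": [0, -0.006, 0], "rotation": [0.3, 0, 0]}]}}

```text
time_s: 16.48
tool_pos: [0.489, 0.1926, 0.1197]
tool_rot: [145.1, -0.1, -0.0]
force: [-0.0, -1.8, 1.6]
grip_width: 0.011
```

Call:
{"name": "carry_out", "arguments": {"plan": [{"grip": 1, "dp": [0, -0.007, -0.0005], "rotation": [0.3, 0, 0]}, {"grip": 1, "dp": [0, -0.007, 0], "rotation": [0.3, 0, 0]}]}}

```text
time_s: 16.65
tool_pos: [0.4888, 0.2046, 0.1115]
tool_rot: [145.6, -0.1, -0.1]
force: [-0.1, -1.2, 0.8]
grip_width: 0.0111
```

```bash
cat >> h.py <<'E'
def rear(env):
    p=env.camera_params("top"); hsv=cv2.cvtColor(env.read_camera("top"),cv2.COLOR_RGB2HSV)
    m=(hsv[...,1]<60)&(hsv[...,2]>120); last=None
    for u in range(290,330):
        w=m[204:217,u]
        if w.sum()>=2: last=(u,np.arange(204,217)[w].mean())
    c,r=ray(p,last); print(last,"rear end a",np.linalg.solve(np.column_stack([r,d,-xt]),M-c)[1:])
E
python3 - <<'E'
from h import *
from cell import env
post(env.get_obs()); rear(env)
E
```

```text
t 16.65 G bar(up,lat,z) [0.0013 0.0002 0.1636] ang [ 0.6387 -0.0985  0.278 ] F [-0.1325 -1.1931  0.7699] w 0.0111 q [ -8.  33. -46.  94.  42.  95. -63.]
(301, np.float64(211.0)) rear end a [0.0623 0.0008]
```

Call:
{"name": "carry_out", "arguments": {"plan": [{"grip": 1, "dp": [0, -0.006, 0], "rotation": [0, 0, 0]}, {"grip": 1, "dp": [0, -0.006, 0], "rotation": [0, 0, 0]}, {"grip": 1, "dp": [0, -0.005, 0], "rotation": [0, 0, 0]}]}}

```text
time_s: 16.95
tool_pos: [0.4888, 0.2041, 0.1105]
tool_rot: [143.4, -0.1, -0.8]
force: [-4.1, -8.6, 13.9]
grip_width: 0.0111
```

Run:
```python
from h import *
from cell import env
post(env.get_obs()); rear(env)
```

```text
t 16.95 G bar(up,lat,z) [0.0002 0.0003 0.1627] ang [-1.6347 -0.5253  0.8447] F [-4.1217 -8.594  13.9272] w 0.0111 q [ -9.  34. -45.  93.  43.  97. -65.]
(300, np.float64(211.0)) rear end a [0.0598 0.0009]
```

Call:
{"name": "carry_out", "arguments": {"plan": [{"grip": 0.6, "dp": [0, 0, 0], "rotation": [0, 0, 0]}, {"grip": 0.6, "dp": [0, 0, 0], "rotation": [0, 0, 0]}, {"grip": 0.6, "dp": [0, 0, 0], "rotation": [0, 0, 0]}, {"grip": 0.6, "dp": [0, 0, 0], "rotation": [0, 0, 0]}, {"grip": 0.6, "dp": [0, 0, 0], "rotation": [1.6, 0.5, -0.8]}, {"grip": 0.6, "dp": [0, 0, -0.015], "rotation": [0, 0, 0]}, {"grip": 0.6, "dp": [0, 0, -0.025], "rotation": [0, 0, 0]}, {"grip": 0.6, "dp": [0, 0, -0.025], "rotation": [0, 0, 0]}]}}

```text
time_s: 17.67
tool_pos: [0.4875, 0.243, 0.1603]
tool_rot: [145.1, 0.4, 0.1]
force: [0.3, -0.4, -0.2]
grip_width: 0.0346
```

Call:
{"name": "carry_out", "arguments": {"plan": [{"grip": 0.6, "dp": [0, 0, -0.015], "rotation": [0, 0, 0]}, {"grip": 1, "dp": [0, -0.02, -0.015], "rotation": [0, 0, 0]}, {"grip": 1, "dp": [0, -0.02, 0], "rotation": [0, 0, 0]}, {"grip": 1, "dp": [0, 0, 0], "rotation": [0, 0, 0]}]}}

```text
time_s: 18.0
tool_pos: [0.4879, 0.3036, 0.1701]
tool_rot: [145.7, -0.1, 0.2]
force: [-0.6, -0.2, -0.5]
grip_width: 0.0219
```

Run:
```python
from h import *
from cell import env
o=env.get_obs(); post(o); p=env.camera_params("wrist"); im=env.read_camera("wrist"); s=env.read_camera("scene"); cv2.imwrite("pics/w8full.png",im[...,::-1])
np.savez("w8.npz",**{k:np.array(v) for k,v in p.items()},pos=o["tool_pos"],rot=o["tool_rot"])
for n,X in(("mouth",M),("rear60",M-.06*d),("rear70",M-.07*d),("wheel",M+.06*d+.04*bx)): print(n,proj(p,X),proj(env.camera_params("scene"),X))
rear(env)
cv2.imwrite("pics/w8.png",np.hstack([im[:,140:420,::-1],cv2.resize(s[150:255,235:365,::-1],None,fx=4,fy=4,interpolation=3)]))
```

```text
t 18.0 G bar(up,lat,z) [ 0.1061 -0.0004  0.1162] ang [ 0.7262  0.0687 -0.0031] F [-0.5922 -0.21   -0.5278] w 0.0219 q [-17.  37. -46.  81.  41. 105. -65.]
mouth [279.1009 230.7552] [280.7808 218.5132]
rear60 [279.1012 297.7128] [294.6819 199.5082]
rear70 [279.1012 308.075 ] [296.9842 196.3605]
wheel [279.2305 164.5761] [259.1216 231.7321]
(300, np.float64(211.0)) rear end a [0.0598 0.0009]
```

View pics/w8.png

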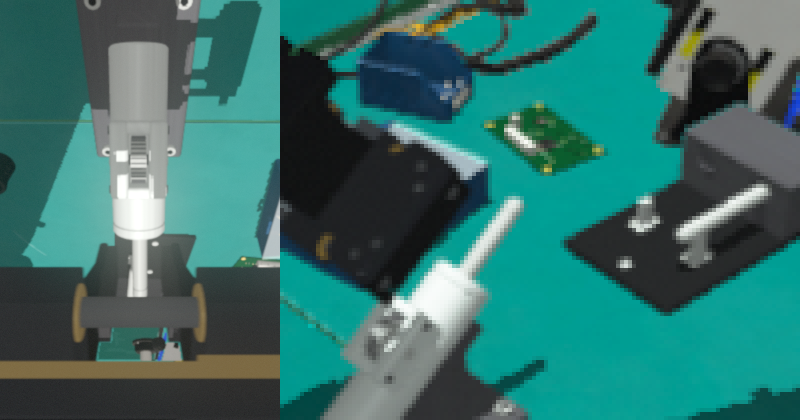

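The wheel shows in the wrist view at about (279,165), as predicted. In the scene view the post's rear end is at (294.2,199.5) against (294.7,199.5) predicted for home. I'll do a sub-pixel check along the axis.

Run:
```python
from h import *
from cell import env
a=np.arange(.03,.09,.0005)
for n,off in(("scene",0.),("top",.0022)):
    p=env.camera_params(n); im=env.read_camera(n).astype(np.float32)
    uv=np.array([proj(p,M+.0006*xt-d*k) for k in a],np.float32)
    r=cv2.remap(im[...,0],uv[:,:1],uv[:,1:],cv2.INTER_LINEAR).ravel()
    hi=r[(a>.04)&(a<.052)].mean(); lo=np.median(r[a>.075]); i=np.where(r>(hi+lo)/2)[0].max(); print(n,hi,lo,"edge",a[i]-off)
o=env.get_obs(); post(o); go(o,M+.06*d+.04*bx-.010*d+.006*bx-.0*xt,RI)
im=cv2.imread("pics/w8full.png"); cv2.imwrite("pics/c.png",im)
```

```text
scene 210.35039 34.364746 edge 0.059500000000000025
top 206.52531 34.1875 edge 0.058300000000000025
t 18.25 G bar(up,lat,z) [0.1046 0.0012 0.121 ] ang [0.5035 0.036  0.3134] F [0.2996 0.3374 0.1384] w 0.0042 q [-17.  37. -46.  81.  41. 105. -65.]
dp(tool) [-0.0015 -0.0385  0.0399] rot(tool) [-0.5035 -0.036  -0.3134]
```

Home confirmed: the rear edge is at 59.5 mm (scene) and 58.3 mm (top), against 60 mm nominal. Next I'll bring the closed fingertips over the wheel, on its mouth side.

```bash
cat >> h.py <<'E'
def whl(o,z,upv,lat=0.):
    post(o); print("TCP bar",bar(o["tool_pos"]),"F axial(+d),up",np.array(o["force"])@d,np.array(o["force"])@bx); go(o,M+(.132-z)*d+upv*bx+lat*xt,RI)
E
python3 - <<'E'
from h import *
from cell import env
whl(env.get_obs(),.080,.048)
E
```

```text
t 18.25 G bar(up,lat,z) [0.1046 0.0012 0.121 ] ang [0.5035 0.036  0.3134] F [0.2996 0.3374 0.1384] w 0.0042 q [-17.  37. -46.  81.  41. 105. -65.]
TCP bar [0.0856 0.0012 0.1209] F axial(+d),up 0.19615499321713198 0.3063115592254699
dp(tool) [-0.0015 -0.0405  0.0379] rot(tool) [-0.5035 -0.036  -0.3134]
```

Call:
{"name": "carry_out", "arguments": {"plan": [{"grip": 1, "dp": [-0.0015, -0.015, 0], "rotation": [-0.5, 0, -0.3]}, {"grip": 1, "dp": [0, -0.015, 0.005], "rotation": [0, 0, 0]}, {"grip": 1, "dp": [0, -0.01, 0.012], "rotation": [0, 0, 0]}, {"grip": 1, "dp": [0, 0, 0.01], "rotation": [0, 0, 0]}, {"grip": 1, "dp": [0, 0, 0.005], "rotation": [0, 0, 0]}, {"grip": 1, "dp": [0, 0, 0], "rotation": [0, 0, 0]}, {"grip": 1, "dp": [0, 0, 0], "rotation": [0, 0, 0]}]}}

```text
time_s: 18.83
tool_pos: [0.4903, 0.3061, 0.1194]
tool_rot: [144.7, -0.1, -0.3]
force: [0.2, 0.8, 0.2]
grip_width: 0.0007
```

Run:
```python
from h import *
from cell import env
whl(env.get_obs(),.080,.042)
```

```text
t 18.83 G bar(up,lat,z) [0.0659 0.0021 0.0847] ang [-0.333  -0.164   0.4493] F [0.2216 0.8167 0.2465] w 0.0007 q [-19.  41. -45.  82.  43. 102. -68.]
TCP bar [0.0469 0.002  0.0848] F axial(+d),up 0.5270288625019186 0.6699014673479131
dp(tool) [-0.0021 -0.0048  0.0049] rot(tool) [ 0.333   0.164  -0.4493]
```

Call:
{"name": "carry_out", "arguments": {"plan": [{"grip": 1, "dp": [-0.002, -0.003, 0.002], "rotation": [0.3, 0.2, -0.4]}, {"grip": 1, "dp": [0, 0, 0.003], "rotation": [0, 0, 0]}, {"grip": 1, "dp": [0, 0, 0.002], "rotation": [0, 0, 0]}, {"grip": 1, "dp": [0, 0, 0.002], "rotation": [0, 0, 0]}]}}

```text
time_s: 19.17
tool_pos: [0.489, 0.3037, 0.1124]
tool_rot: [145.1, -0.2, 0.2]
force: [-1.5, 5.3, 9.9]
grip_width: 0.0006
```

Run:
```python
from h import *
from cell import env
whl(env.get_obs(),.080,.040)
```

```text
t 19.17 G bar(up,lat,z) [0.0588 0.0007 0.0828] ang [0.1415 0.1815 0.1601] F [-1.494   5.2943  9.9486] w 0.0006 q [-18.  40. -45.  83.  43. 101. -68.]
TCP bar [0.0398 0.0007 0.0828] F axial(+d),up -1.3651970142229204 11.189134296010176
dp(tool) [-0.0008 -0.0028 -0.0001] rot(tool) [-0.1415 -0.1815 -0.1601]
```

Contact: 11 N at 39.8 mm height, against 40 mm expected. Rolling it down the slope.

Call:
{"name": "carry_out", "arguments": {"plan": [{"grip": 1, "dp": [0, -0.005, 0.0015], "rotation": [0, 0, 0]}, {"grip": 1, "dp": [0, -0.005, 0.0015], "rotation": [0, 0, 0]}, {"grip": 1, "dp": [0, -0.005, 0.0015], "rotation": [0, 0, 0]}, {"grip": 1, "dp": [0, -0.004, 0.0015], "rotation": [0, 0, 0]}]}}

```text
time_s: 19.5
tool_pos: [0.49, 0.3156, 0.1047]
tool_rot: [145.0, -0.7, 0.0]
force: [-1.9, -0.0, 8.3]
grip_width: 0.0002
```

Run:
```python
from h import *
from cell import env
whl(env.get_obs(),.064,.040)
```

```text
t 19.5 G bar(up,lat,z) [0.0594 0.0016 0.0686] ang [-0.0344  0.4511  0.5056] F [-1.8939 -0.0134  8.2631] w 0.0002 q [-20.  42. -45.  82.  43. 101. -69.]
TCP bar [0.0404 0.0018 0.0686] F axial(+d),up -4.745100388511313 6.764783929835509
dp(tool) [-0.0018 -0.0046  0.0004] rot(tool) [ 0.0344 -0.4511 -0.5056]
```

Call:
{"name": "carry_out", "arguments": {"plan": [{"grip": 1, "dp": [-0.001, -0.004, 0.001], "rotation": [0, -0.4, -0.4]}, {"grip": 1, "dp": [0, -0.003, 0.001], "rotation": [0, 0, 0]}, {"grip": 1, "dp": [0, 0, -0.004], "rotation": [0, 0, 0]}, {"grip": 1, "dp": [0, 0, -0.008], "rotation": [0, 0, 0]}, {"grip": 1, "dp": [0, 0, 0], "rotation": [0, 0, 0]}]}}

```text
time_s: 19.92
tool_pos: [0.4891, 0.3286, 0.1109]
tool_rot: [145.0, -0.2, 0.2]
force: [1.0, 0.0, 0.2]
grip_width: 0.0005
```

Run:
```python
from h import *
from cell import env
whl(env.get_obs(),.082,.047)
```

```text
t 19.92 G bar(up,lat,z) [0.0719 0.0009 0.0615] ang [-0.0081  0.1304  0.1272] F [1.0257 0.0294 0.2435] w 0.0005 q [-21.  43. -45.  80.  43. 103. -69.]
TCP bar [0.0529 0.0009 0.0615] F axial(+d),up -0.11849598306760244 0.21425240026917178
dp(tool) [-0.0009  0.0205  0.0059] rot(tool) [ 0.0081 -0.1304 -0.1272]
```

Call:
{"name": "carry_out", "arguments": {"plan": [{"grip": 1, "dp": [-0.001, 0.01, 0], "rotation": [0, 0, 0]}, {"grip": 1, "dp": [0, 0.01, 0], "rotation": [0, 0, 0]}, {"grip": 1, "dp": [0, 0, 0], "rotation": [0, 0, 0]}, {"grip": 1, "dp": [0, 0, 0.006], "rotation": [0, 0, 0]}, {"grip": 1, "dp": [0, 0, 0.004], "rotation": [0, 0, 0]}, {"grip": 1, "dp": [0, 0, 0.002], "rotation": [0, 0, 0]}, {"grip": 1, "dp": [0, 0, 0.002], "rotation": [0, 0, 0]}]}}

```text
time_s: 20.5
tool_pos: [0.4885, 0.3024, 0.1127]
tool_rot: [145.1, -0.3, 0.2]
force: [-1.2, 8.2, 15.0]
grip_width: 0.0008
```

Run:
```python
from h import *
from cell import env
whl(env.get_obs(),.064,.040)
```

```text
t 20.5 G bar(up,lat,z) [0.0584 0.0001 0.084 ] ang [0.1465 0.2276 0.2129] F [-1.1874  8.2297 15.0116] w 0.0008 q [-18.  40. -45.  83.  43. 101. -68.]
TCP bar [0.0394 0.0002 0.084 ] F axial(+d),up -1.8655982991318074 17.019520713072723
dp(tool) [-0.0002 -0.02   -0.0006] rot(tool) [-0.1465 -0.2276 -0.2129]
```

Call:
{"name": "carry_out", "arguments": {"plan": [{"grip": 1, "dp": [0, -0.005, 0.002], "rotation": [0, 0, 0]}, {"grip": 1, "dp": [0, -0.005, 0.002], "rotation": [0, 0, 0]}]}}

```text
time_s: 20.67
tool_pos: [0.4884, 0.3083, 0.1098]
tool_rot: [145.0, -0.5, 0.1]
force: [-1.9, -0.4, 9.9]
grip_width: 0.0003
```

Run:
```python
from h import *
from cell import env
whl(env.get_obs(),.064,.040)
```

```text
t 20.67 G bar(up,lat,z) [0.0593 0.     0.0775] ang [-0.0153  0.3485  0.3941] F [-1.9078 -0.391   9.931 ] w 0.0003 q [-19.  41. -45.  83.  43. 101. -69.]
TCP bar [0.0403 0.0002 0.0775] F axial(+d),up -6.010981344811091 7.914570949613428
dp(tool) [-0.0003 -0.0135  0.0003] rot(tool) [ 0.0153 -0.3485 -0.3941]
```

Call:
{"name": "carry_out", "arguments": {"plan": [{"grip": 1, "dp": [0, -0.005, 0.002], "rotation": [0, 0, 0]}, {"grip": 1, "dp": [0, -0.005, 0.002], "rotation": [0, 0, 0]}, {"grip": 1, "dp": [0, -0.004, 0.002], "rotation": [0, 0, 0]}]}}

```text
time_s: 20.92
tool_pos: [0.489, 0.3152, 0.1048]
tool_rot: [144.5, -0.9, -0.0]
force: [-1.6, -0.6, 13.2]
grip_width: 0.0003
```

Run:
```python
from h import *
from cell import env
whl(env.get_obs(),.064,.040)
```

```text
t 20.92 G bar(up,lat,z) [0.0593 0.0006 0.0688] ang [-0.4641  0.5705  0.6744] F [-1.6095 -0.5679 13.242 ] w 0.0003 q [-20.  42. -45.  82.  44. 101. -70.]
TCP bar [0.0403 0.0008 0.069 ] F axial(+d),up -8.055903217757317 10.524677673994875
dp(tool) [-0.0008 -0.005   0.0002] rot(tool) [ 0.4641 -0.5705 -0.6744]
```

Call:
{"name": "carry_out", "arguments": {"plan": [{"grip": 1, "dp": [0, 0, -0.006], "rotation": [0.5, -0.6, -0.7]}, {"grip": 1, "dp": [0, 0.006, -0.003], "rotation": [0, 0, 0]}, {"grip": 1, "dp": [0, 0.006, 0], "rotation": [0, 0, 0]}, {"grip": 1, "dp": [0, 0, 0], "rotation": [0, 0, 0]}, {"grip": 1, "dp": [0, 0, 0.006], "rotation": [0, 0, 0]}, {"grip": 1, "dp": [0, 0, 0.005], "rotation": [0, 0, 0]}, {"grip": 1, "dp": [0, 0, 0.003], "rotation": [0, 0, 0]}, {"grip": 1, "dp": [0, 0, 0.003], "rotation": [0, 0, 0]}]}}

```text
time_s: 21.58
tool_pos: [0.489, 0.3048, 0.1117]
tool_rot: [145.5, -0.3, 0.4]
force: [-1.4, 5.4, 13.2]
grip_width: 0.0004
```

Call:
{"name": "carry_out", "arguments": {"plan": [{"grip": 1, "dp": [0, -0.004, 0.004], "rotation": [0.2, 0, 0]}, {"grip": 1, "dp": [0, -0.005, 0.004], "rotation": [0.2, 0, 0]}, {"grip": 1, "dp": [0, -0.005, 0.004], "rotation": [0.2, 0, 0]}]}}

```text
time_s: 21.83
tool_pos: [0.4891, 0.3051, 0.1113]
tool_rot: [145.1, -0.8, 0.1]
force: [-4.9, -2.5, 28.2]
grip_width: 0.0006
```

Run:
```python
from h import *
from cell import env
whl(env.get_obs(),.064,.040)
```

```text
t 21.83 G bar(up,lat,z) [0.0588 0.0006 0.081 ] ang [0.0893 0.6447 0.5512] F [-4.9462 -2.4708 28.1695] w 0.0006 q [-18.  40. -45.  83.  43. 101. -69.]
TCP bar [0.0398 0.0008 0.0809] F axial(+d),up -18.167199334008558 21.66780957316085
dp(tool) [-0.001  -0.0169 -0.0002] rot(tool) [-0.0893 -0.6447 -0.5512]
```

With 22 N pressing and 18 N tangential, the wheel no longer moves, so it is against its stop. I'll retreat and check.

Call:
{"name": "carry_out", "arguments": {"plan": [{"grip": 1, "dp": [0, 0, -0.01], "rotation": [0, 0, 0]}, {"grip": 1, "dp": [0, 0, -0.025], "rotation": [0, 0, 0]}, {"grip": 1, "dp": [0, 0, -0.025], "rotation": [0, 0, 0]}, {"grip": 1, "dp": [0, 0, -0.025], "rotation": [0, 0, 0]}, {"grip": 1, "dp": [0, 0, 0], "rotation": [0, 0, 0]}, {"grip": 1, "dp": [0, 0, 0], "rotation": [0, 0, 0]}]}}

```text
time_s: 22.33
tool_pos: [0.488, 0.3508, 0.1821]
tool_rot: [144.7, -0.8, -0.1]
force: [0.1, -0.1, -0.7]
grip_width: 0.0006
```

Run:
```python
from h import *
from cell import env
o=env.get_obs(); post(o); p=env.camera_params("wrist"); im=env.read_camera("wrist"); W=M+.06*d+.04*bx
a=np.arange(.03,.09,.0005)
for n,off in(("scene",0.),("top",.0022)):
    q=env.camera_params(n); g=env.read_camera(n).astype(np.float32)
    uv=np.array([proj(q,M+.0006*xt-d*k) for k in a],np.float32)
    r=cv2.remap(g[...,0],uv[:,:1],uv[:,1:],cv2.INTER_LINEAR).ravel()
    hi=r[(a>.04)&(a<.052)].mean(); lo=np.median(r[a>.075]); i=np.where(r>(hi+lo)/2)[0].max(); print(n,hi,lo,"edge",a[i]-off)
def crop(img,p,k): # around wheel
    u,v=proj(p,W).round().astype(int); u0,v0=max(u-40,0),max(v-50,0); return cv2.resize(img[v0:v0+100,u0:u0+80],(480,600)if k else (320,600),interpolation=3)
A=crop(cv2.imread("pics/w8full.png"),dict(np.load("w8.npz")),0); B=crop(im[...,::-1],p,0)
print(proj(p,W)); cv2.imwrite("pics/w9.png",np.hstack([A,B]))
```

```text
t 22.33 G bar(up,lat,z) [ 0.1429 -0.0003  0.0841] ang [-0.3121  0.5059  0.688 ] F [ 0.1179 -0.131  -0.6876] w 0.0006 q [-23.  41. -45.  74.  42. 109. -67.]
scene 218.79509 35.430176 edge 0.059500000000000025
top 208.6084 34.197266 edge 0.05980000000000003
[277.7198 195.3591]
```

View pics/w9.png

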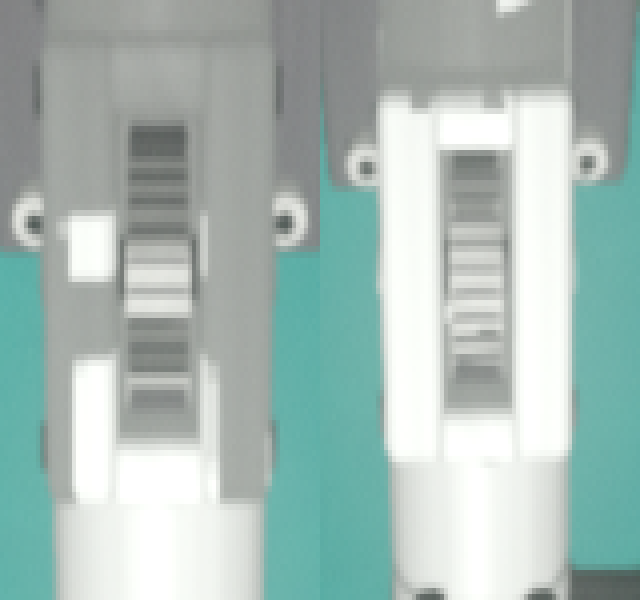

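The post stays at home: rear edge at 59.5 mm (scene) and 59.8 mm (top). The ridged wheel shows no angle mark, so I'll make one more firm stroke and compare the ridges before and after.

Run:
```python
from h import *
from cell import env
p=env.camera_params("wrist"); im=env.read_camera("wrist"); cv2.imwrite("pics/b_before.png",im[...,::-1]); np.savez("bb.npz",**{k:np.array(v) for k,v in p.items()})
whl(env.get_obs(),.080,.046)
```

```text
t 22.53 G bar(up,lat,z) [ 0.1418 -0.0003  0.0847] ang [-0.4172  0.4381  0.6908] F [ 0.7569 -0.9743 -0.2102] w 0.0005 q [-23.  41. -45.  74.  42. 109. -67.]
TCP bar [ 0.1228 -0.0002  0.0848] F axial(+d),up -0.6797257497387941 -0.7325285942513506
dp(tool) [-0.0004 -0.0054  0.0768] rot(tool) [ 0.4172 -0.4381 -0.6908]
```

Call:
{"name": "carry_out", "arguments": {"plan": [{"grip": 1, "dp": [0, 0, 0.025], "rotation": [0.3, -0.5, -0.6]}, {"grip": 1, "dp": [0, 0, 0.025], "rotation": [0, 0, 0]}, {"grip": 1, "dp": [0, 0, 0.015], "rotation": [0, 0, 0]}, {"grip": 1, "dp": [0, 0, 0], "rotation": [0, 0, 0]}, {"grip": 1, "dp": [0, 0, 0], "rotation": [0, 0, 0]}]}}

```text
time_s: 22.95
tool_pos: [0.4878, 0.3068, 0.1232]
tool_rot: [144.7, 0.2, -0.0]
force: [0.1, 0.3, 0.1]
grip_width: 0.0002
```

Run:
```python
from h import *
from cell import env
whl(env.get_obs(),.080,.040)
```

```text
t 22.95 G bar(up,lat,z) [ 0.0695 -0.0004  0.0863] ang [-0.3405 -0.2948  0.0534] F [0.1239 0.3382 0.1239] w 0.0002 q [-19.  40. -45.  82.  43. 103. -68.]
TCP bar [ 0.0505 -0.0005  0.0864] F axial(+d),up 0.20565886619794 0.2952076674078163
dp(tool) [ 0.0006 -0.0065  0.0105] rot(tool) [ 0.3405  0.2948 -0.0534]
```

Call:
{"name": "carry_out", "arguments": {"plan": [{"grip": 1, "dp": [0.0005, -0.004, 0.006], "rotation": [0.3, 0.3, 0]}, {"grip": 1, "dp": [0, 0, 0.005], "rotation": [0, 0, 0]}, {"grip": 1, "dp": [0, 0, 0.003], "rotation": [0, 0, 0]}, {"grip": 1, "dp": [0, -0.004, 0.005], "rotation": [0.2, 0, 0]}, {"grip": 1, "dp": [0, -0.006, 0.005], "rotation": [0.2, 0, 0]}, {"grip": 1, "dp": [0, -0.007, 0.005], "rotation": [0.2, 0, 0]}, {"grip": 1, "dp": [0, -0.008, 0.005], "rotation": [0.2, 0, 0]}]}}

```text
time_s: 23.53
tool_pos: [0.4909, 0.3119, 0.1069]
tool_rot: [144.9, -1.3, -0.0]
force: [-1.3, -1.8, 20.8]
grip_width: 0.0003
```

Run:
```python
from h import *
from cell import env
whl(env.get_obs(),.080,.040)
```

```text
t 23.53 G bar(up,lat,z) [0.0591 0.0023 0.0729] ang [-0.0676  0.9501  0.958 ] F [-1.3141 -1.8089 20.8048] w 0.0003 q [-19.  41. -45.  83.  44. 101. -70.]
TCP bar [0.0401 0.0026 0.0729] F axial(+d),up -13.411118827505367 16.00737578535691
dp(tool) [-0.0025  0.0071  0.    ] rot(tool) [ 0.0676 -0.9501 -0.958 ]
```

Call:
{"name": "carry_out", "arguments": {"plan": [{"grip": 1, "dp": [0, 0, -0.01], "rotation": [0, 0, 0]}, {"grip": 1, "dp": [0, 0, -0.025], "rotation": [0, 0, 0]}, {"grip": 1, "dp": [0, 0, -0.025], "rotation": [0, 0, 0]}, {"grip": 1, "dp": [0, 0, -0.025], "rotation": [0, 0, 0]}, {"grip": 1, "dp": [0, 0, 0], "rotation": [0, 0, 0]}, {"grip": 1, "dp": [0, 0, 0], "rotation": [0, 0, 0]}]}}

```text
time_s: 24.03
tool_pos: [0.4889, 0.3655, 0.1832]
tool_rot: [145.1, -1.6, 0.1]
force: [-0.5, 0.1, -0.2]
grip_width: 0.0005
```

Run:
```python
from h import *
from cell import env
p=env.camera_params("wrist"); im=env.read_camera("wrist")[...,::-1]; cv2.imwrite("pics/b_after.png",im)
post(env.get_obs())
# ridge profile in wheel-top patch, resampled onto barrel-frame z at rim height
z=np.arange(.058,.086,.0005)
def prof(img,p):
    out=0
    for l in np.linspace(-.0035,.0035,8):
        uv=np.array([proj(p,M+(.132-k)*d+.038*bx+l*xt) for k in z],np.float32); out=out+cv2.remap(img[...,1].astype(np.float32),uv[:,:1],uv[:,1:],cv2.INTER_LINEAR).ravel()/8
    return out-cv2.GaussianBlur(out.astype(np.float32).reshape(-1,1),(1,21),0).ravel()
a=prof(cv2.imread("pics/b_before.png"),dict(np.load("bb.npz"))); b=prof(im,p)
for s in range(-12,13): 
    x=a[12:-12]; y=b[12+s:len(b)-12+s]; print(s*.5,round(float(np.corrcoef(x,y)[0,1]),2),end=" | ")
```

```text
t 24.08 G bar(up,lat,z) [0.1527 0.0001 0.0727] ang [0.1852 1.2731 1.0058] F [-0.8003  0.1494 -0.0623] w 0.0003 q [-25.  41. -45.  72.  43. 110. -68.]
-6.0 0.46 | -5.5 0.05 | -5.0 -0.43 | -4.5 -0.5 | -4.0 -0.08 | -3.5 0.51 | -3.0 0.68 | -2.5 0.22 | -2.0 -0.49 | -1.5 -0.84 | -1.0 -0.41 | -0.5 0.42 | 0.0 0.92 | 0.5 0.57 | 1.0 -0.3 | 1.5 -0.79 | 2.0 -0.5 | 2.5 0.14 | 3.0 0.53 | 3.5 0.3 | 4.0 -0.18 | 4.5 -0.41 | 5.0 -0.21 | 5.5 0.16 | 6.0 0.39 |
```

The ridges did not shift (correlation 0.92 at 0 mm), while the fingertip slid over them at 13 N tangential. The wheel is at its stop. The gripper is clear, so I'll hand in.

Run:
```python
from h import *
from cell import env
rear(env); t0=cv2.imread("pics/top0.png")[...,::-1]; t=env.read_camera("top")
for n,(x,y,w,h) in dict(board=(375,120,32,42),cutters=(183,128,50,40),short=(362,214,45,14)).items():
    print(n,np.abs(t[y:y+h,x:x+w].astype(int)-t0[y:y+h,x:x+w]).mean().round(1))
print(env.get_obs()["force"]); print(env.sign_off())
```

```text
(300, np.float64(211.5)) rear end a [ 0.0598 -0.0001]
board 9.8
cutters 18.1
short 11.7
[ 1.2482 -0.3285  0.0946]
the job is handed in; nothing more can be done
None
```

I handed the job in after about 24 s of the 67 s. As far as I can measure, the long post is home in the clamp and locked. No verdict was reported.

**What I did:**
1. I drew the long post out of the rack and started it about 61 mm into the grey clamp's bore, then let go of it.
2. I took hold further back. The first push with a far-back grip jammed askew at about 27 N after roughly 6 mm. I let go, took hold nearer the mouth with less grip, and pushed it home in two more strokes.
3. I rolled the wheel down the slope with the closed fingertip and retreated.

**Last checks:**
- **Post depth:** the rear end measured 59.5 mm (scene camera) and 59.8 mm (top camera) out of the mouth; home is 60 mm. The last reading before handing in was again 59.8 mm.
- **Wheel:** its angle could not be read from the pictures. In the last firm stroke the fingertip slid at about 13 N tangential while the ridges stayed put, so I take it to be at its stop.
- **Gripper:** it stood about 90 mm clear of the wheel, and the wrist force was only reading noise (about 1 N).
- **Short post and bystanders:** I checked only the short post, board and cutters, by comparing start and end images. That was inconclusive: the differences were modest (10 to 18 grey levels), and I put them down to changed shadows and the arm in view. I did not check the loupe or the torque driver at the end. I saw no contact with any of them.

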